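# Clamp a glass filter bowl in the vise and draw its spent filter

## Task

Stand the amber glass filter bowl, with its spent filter still inside, upright on the bed of the blue vise between the orange jaw faces; the glass is thin, so never squeeze it with more than 15 N a finger and never knock or tip it. Then crank the red handle (clockwise seen from the handle end closes) until the jaw holds the bowl snugly, its sprung orange face pressed about halfway into its 14 mm of travel and never hard against its stop. With the bowl held like that and left so, lift the filter straight out by its green stem and put it in the red tray, leaving everything else on the bench where it is.

Things in the scene. Friction and masses are not known exactly. Their poses are not given: they have to be found in the camera images.
- glass_bowl: open amber glass cup, outer diameter 52, height 60, wall 4, inside floor 6 above its underside; about 160 g, breaks easily. Origin: centre of its underside, z up its axis. At the start it stands on the bench.
- filter: spent filter standing loose in the bowl: white paper cylinder of diameter 34 and height 52, then a green plastic stem of diameter 20 up to height 81 (so about 27 of the stem stands above the bowl's rim); about 40 g. Origin: centre of its underside, z up its axis.
- vise: blue machine vise, fixed to the bench. Origin: centre of its underside, z up, screw along its y. Base 125 (x) by 200 (y). Steel bed 90 wide in x, its top 85 above the bench; jaws 90 wide, 42 above the bed. Fixed jaw's orange face at y = -45; the moving jaw's sprung orange face at y = +45 when fully open. Crank at the +y end.
- vise_bed (a point): middle of the top of the vise's bed (85 above the bench, y = 0 of the vise)
- vise_jaw (a joint): travel of the moving jaw along the vise's -y, in m: 0 fully open (90 mm between the orange faces), grows as it closes, at most 0.055. Driven only by the crank, 20 mm a turn; stays where it is left.
- vise_crank (a joint): angle of the crank in rad: 0 when the peg is straight up with the jaw fully open, grows as the jaw closes (clockwise seen from the handle end, so from the top the peg goes towards the vise's -x), 2 pi a turn, at most 17.2; turns stiffly (about 3 N at the peg)
- vise_pad (a joint): how far the sprung orange face is pushed back into the moving jaw, in m: 0 free, 0.014 against its stop; the spring gives 1.5 N per mm. The gap between the orange face and the blue jaw shows it: 14 mm when free.
- jaw_face: sprung orange face of the moving jaw, 84 wide, 38 high, 8 thick. Origin: centre of the surface that touches the work; the jaw's y axis points away from the work.
- crank_grip (a point): point to grip on the crank's red peg: on the peg's axis, 42 out from the crank arm. The peg is parallel to the vise's y, diameter 14, 60 long, 35 from the screw's axis. It stays level and can be pinched from above while it goes round.
- crank_axis (a point): point on the screw's axis (70 above the bench) about which crank_grip goes round with a radius of 35, in the vise's x-z plane
- red_tray: red open tray for scrap, outside 120 (x) by 130 (y) by 40 high, wall and floor 4. Origin: centre of its underside. Fixed to the bench.
- blue_tray: blue tray of the same size, with a socket standing in it; not for the filter
- socket: steel socket, 24 mm across and 38 mm high, standing in the blue tray; leave it alone. Origin: on its underside
- tape: grey roll of tape lying flat, 90 mm across, 22 mm high; leave it alone. Origin: on its underside
- wrench: steel wrench lying on the bench; leave it alone. Origin: on its underside
- screwdriver: yellow-handled screwdriver lying on the bench; leave it alone. Origin: on its underside
- spray_can: red spray can, 60 mm across, 170 mm high; leave it alone. Origin: on its underside
- nut_jar: small closed glass jar, 60 mm across, 70 mm high; leave it alone. Origin: on its underside
- oil_bottle: green plastic bottle, 60 mm across, 150 mm high; leave it alone. Origin: on its underside
Things that resemble listed ones, but are neither listed nor needed, are in the scene too. Leave any yellow look-alike of the glass_bowl alone.

How it is judged:
By the outcome, as a careful person would: the job done as asked, in the order asked, and still so for the second after the job is handed in, with the robot touching nothing.
It also fails if it takes over 72 s, if anything falls off the work surface, if the arm or the gripper's body presses on something with over 40 N, if the wrist force passes 120 N, or if a joint passes its speed limit or range.

## Robot

A 7-joint arm with a two-finger parallel gripper is mounted at the origin on the work surface. World frame = base frame: x ahead of the robot, y to its left, z up, the work surface at z = 0. Lengths are in m, angles in rad, forces in N, time in s.
With the tool pointing down it reaches from about 0.4 to 0.9 m from the base axis. Payload 5.5 kg.
Tool frame: the origin (TCP) lies midway between the tips of the shut fingers; the grasp point (between the pads) lies 19 mm behind it; z points along the fingers, y is the line along which they close (so a half turn about z gives the same grasp; the last joint's range is limited). The gripper opens to 92 mm and grips with 3 to 60 N. Pads are 19 mm wide; open, the fingers measure 130 mm over their backs; the gripper's body (75 mm by 190 mm) begins 47 mm behind the grasp point.
Start: joints at [-1.066, 0.501, -0.427, 1.55, 0.221, 1.138, -0.21], TCP at [0.156, 0.631, 0.227] pointing down, gripper open.
Joint ranges: [-2.88, 2.88], [-0.31, 2.03], [-1.54, 1.56], [0.2, 2.42], [-1.41, 4.55], [0.19, 2.02], [-2.57, 2.57]. Speed limits (rad/s): [2.57, 2.57, 3.14, 3.14, 3.14, 3.14, 3.14].

## Interface

Orientations are given as a rotation vector (axis times angle).
In Python, from plant import r gives the robot as it stands.
- The arm moves only by the tool play_rows, never from a script. Its argument "targets" is a list of rows, each an object of numbers: "x", "y", "z": the shift along the tool's x, y, z as a fraction of full scale; "rx", "ry", "rz": the turn, a rotation vector about the tool's x, y, z as a fraction of full scale. In form: [{"x": .., "y": .., "z": .., "rx": .., "ry": .., "rz": ..}, ...]. A call has 1 to 20 rows; each row shifts and turns the commanded pose from where the row before left it, along the tool's axes as they then stand; what a row does not reach is not made up. Full scale, the value 1, is 0.12 m for a shift and 360 degrees for a turn. A row lasts 1/8 s, in which the tool goes at most 62.5 mm and 10.7 degrees, less where a joint would pass 70% of its speed; a pose out of reach is approached as far as the arm can. A call with a number of a shift or a turn outside -1 to 1 is refused whole. A call with a gripper value outside its range is refused whole. "jaw" is the opening, from 0 (shut) to 1 (fully open), set as the call begins (left out, the last holds). The fingers move at their own pace and stop on an object; "force" is the grip in N (left out, the last holds). Time passes only in rows, so rows that do not move let the fingers close. It gives the time, the measured TCP pose, the force, the opening and the grip force at its end, in the units of the state.
- r.read_state(): the state, without advancing time (a new reading comes with each control period).
- r.get_image(name): name is "side" or "top"; returns a dict with "color" (480x640x3 uint8, red, green, blue), "intrinsics" (3x3 intrinsics, pixels), "position" and "rotation" of the camera in the world. Camera axes: x right, y down, z forward; pixel columns grow to the right and rows downward; lengths in m; the calibration is good to about 2 mm. A picture is of the moment at which its call begins. There is no depth.
- r.hand_in(): hands the job in; it is judged then, once.
The state is a dict: "clock": time; "joints": joint angles; "dq": joint speeds; "joint_torque": joint torques, N m; "eef_pos": TCP position; "tcp_rot": TCP orientation; "contact_force": force on the tool from outside, world axes, zero at the start; "wrist_torque": the same for the moment, N m; "gripper_width": finger opening in m; "grip_force": force on a finger pad.
Only numpy, scipy, OpenCV 4.12 (cv2) and the standard library are available. Lean on these libraries where they do the work, as an engineer would, in place of code of your own. Each camera call takes 0.05 s, during which the arm holds its last target. There are 200 camera calls.

## Working session

There is one attempt and no reset: what is moved stays moved. The work goes in short steps, Python scripts to look and compute and a tool call to move; the robot and the scene stay as the last step left them, time stands still between calls to the robot, and variables do not carry over. Pictures are saved under pics/ and viewed, at most 10 in all, crops included, and the job is handed in when it is done.

Besides the shell and the picture viewer there is one more tool, called after "Request:" as a command line: name --argument value ..., lists and objects as JSON in quotes. play_rows: Moves the arm, as the interface text tells. Shift numbers are shares of 0.12 m and turn numbers shares of 360 degrees, none past 1 either way. Its arguments: {"type":"object","properties":{"targets":{"type":"array"},"jaw":{"type":"number"},"force":{"type":"number"}},"required":["targets"]}

```bash
ls; mkdir -p pics; python3 - <<'E'
from plant import r
import cv2,pickle
d={}
for n in("side","top"):
    m=r.get_image(n);d[n]=m
    cv2.imwrite(f"pics/{n}0.png",m["color"][:,:,::-1]);print(n,m["position"],m["rotation"],m["intrinsics"])
pickle.dump(d,open("im0.pkl","wb"))
s=r.read_state();print(s)
E
```

```text
pics
side [-0.10273681 -0.69724331  0.83807186] [-2.08312176  0.83349142 -0.40634378] [[615.23352304   0.         313.77674631]
 [  0.         615.23352304 234.70523655]
 [  0.           0.           1.        ]]
top [0.3690559  0.04665157 1.4951275 ] [-2.12324863  2.15795876 -0.19027012] [[572.20084127   0.         308.94534907]
 [  0.         572.20084127 239.69371433]
 [  0.           0.           1.        ]]
{'clock': 0.1, 'joints': array([-1.06585432,  0.50174408, -0.42682289,  1.55134046,  0.22078804,
        1.13830519, -0.21031264]), 'dq': array([-5.62913094e-04, -1.97023709e-03, -1.36926319e-03, -3.99206344e-03,
       -1.11230366e-03,  1.40301135e-04,  5.69333574e-05]), 'joint_torque': array([-1.14674214e-02, -5.67866313e+01, -5.83902195e+00, -2.79917675e+01,
       -6.91486965e-02,  2.39263242e-02,  1.04579462e-05]), 'eef_pos': array([0.15548034, 0.63048007, 0.22579178]), 'tcp_rot': array([-3.78701637e-01, -3.11839523e+00,  2.70445500e-03]), 'contact_force': array([-0.46261413, -0.06033585, -0.00378046]), 'wrist_torque': array([ 0.04033149, -0.00520035,  0.00643457]), 'grip_force': 0.0, 'gripper_width': 0.09163283032257975}
```

View pics/side0.png

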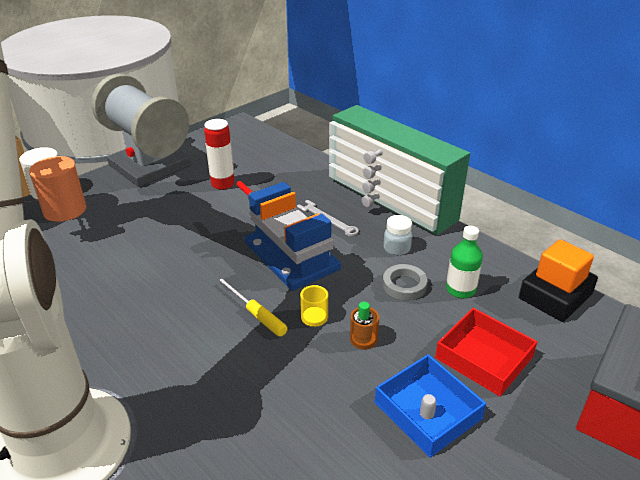

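View pics/top0.png

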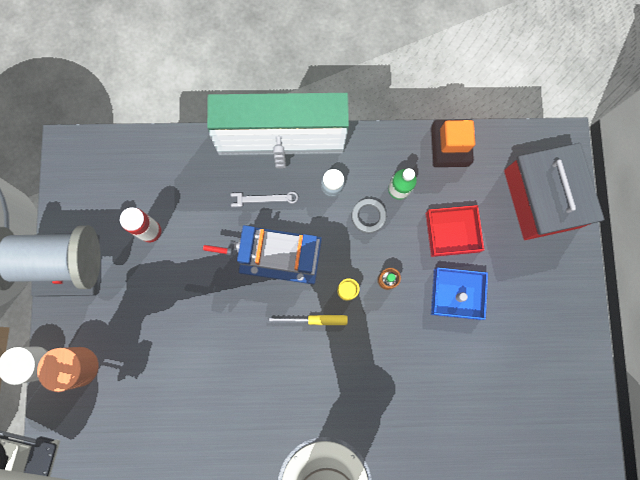

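The side view shows the amber bowl at about (364,327) with its green stem, the vise at (290,235), the red peg at (245,189) and the red tray at (487,348). In the top view the bowl is at (389,279), the vise at (279,255), the peg at (216,249) and the red tray at (455,231). The yellow look-alike is at (348,289).

```bash
cat > h.py <<'E'
import numpy as np,cv2,pickle
from scipy.spatial.transform import Rotation as R
def ray(m,p):
    d=R.from_rotvec(m["rotation"]).as_matrix()@np.linalg.solve(m["intrinsics"],[p[0],p[1],1.]);return np.array(m["position"]),d/np.linalg.norm(d)
def plane(m,p,z):
    o,d=ray(m,p);return o+d*(z-o[2])/d[2]
def tri(a,p,b,q):
    o,d=ray(a,p);O,D=ray(b,q);t=np.linalg.lstsq(np.c_[d,-D],O-o,rcond=None)[0]
    P,Q=o+d*t[0],O+D*t[1];return (P+Q)/2,np.linalg.norm(P-Q)
def proj(m,P):
    c=R.from_rotvec(m["rotation"]).as_matrix().T@(np.array(P)-m["position"]);q=m["intrinsics"]@c;return q[:2]/q[2]
def blobs(m,box,h,s=100,v=60,mn=15):
    x0,y0,x1,y1=box;hsv=cv2.cvtColor(m["color"],cv2.COLOR_RGB2HSV)
    k=np.zeros(hsv.shape[:2],np.uint8);a=cv2.inRange(hsv,(max(h[0],0),s,v),(h[1],255,255))
    if h[0]<0:a|=cv2.inRange(hsv,(180+h[0],s,v),(179,255,255))
    k[y0:y1,x0:x1]=a[y0:y1,x0:x1]
    c,_=cv2.findContours(k,cv2.RETR_EXTERNAL,cv2.CHAIN_APPROX_NONE)
    return sorted([q[:,0] for q in c if cv2.contourArea(q)>=mn],key=lambda q:-cv2.contourArea(q))
E
python3 - <<'E'
from h import *
d=pickle.load(open("im0.pkl","rb"));S,T=d["side"],d["top"]
def show(n,m,box,h,**k):
    for c in blobs(m,box,h,**k):
        rc=cv2.minAreaRect(c.astype(np.float32));print(n,"area",cv2.contourArea(c),"mean",np.round(rc[0],1),"bb",cv2.boundingRect(c),"corners",np.round(cv2.boxPoints(rc),1).tolist())
show("T green",T,(370,265,405,295),(45,80)); show("S green",S,(350,295,380,325),(45,80))
show("T amber",T,(370,260,410,300),(5,18)); show("S amber",S,(345,295,385,350),(5,18))
show("T orange",T,(230,215,330,290),(5,18)); show("S orange",S,(230,170,340,260),(5,18))
show("T peg",T,(195,235,240,260),(-6,4),); show("S peg",S,(225,165,265,205),(-6,4))
show("T tray",T,(420,195,490,265),(-6,4)); show("T blue",T,(225,215,330,295),(105,125)); 
show("S tray",S,(430,300,540,395),(-6,4))
v=lambda n,m,b,f:cv2.resize(m["color"][b[1]:b[3],b[0]:b[2],::-1],None,fx=f,fy=f,interpolation=2)
a=v(0,T,(195,205,335,295),5.6)[:300*2];b=v(0,S,(225,160,365,290),4)
cv2.imwrite("pics/cropT.png",a[:504]);cv2.imwrite("pics/cropS.png",b)
E
```

```text
T green area 47.0 mean [390.5 277.5] bb (387, 273, 9, 9) corners [[385.0, 278.0], [391.0, 272.0], [396.0, 277.0], [390.0, 283.0]]
S green area 155.5 mean [363.3 310.1] bb (358, 301, 12, 19) corners [[357.20001220703125, 318.70001220703125], [358.8999938964844, 300.5], [369.3999938964844, 301.5], [367.79998779296875, 319.6000061035156]]
T amber area 344.0 mean [389. 278.] bb (378, 268, 23, 22) corners [[374.0, 279.0], [390.0, 263.0], [404.0, 277.0], [388.0, 293.0]]
S amber area 746.0 mean [364. 328.] bb (350, 307, 29, 43) corners [[350.0, 349.0], [350.0, 307.0], [378.0, 307.0], [378.0, 349.0]]
T orange area 104.0 mean [259.2 246.4] bb (255, 229, 9, 36) corners [[254.1999969482422, 263.6000061035156], [259.6000061035156, 228.5], [264.1000061035156, 229.1999969482422], [258.70001220703125, 264.29998779296875]]
T orange area 52.0 mean [297.4 256.1] bb (295, 243, 6, 27) corners [[293.79998779296875, 268.79998779296875], [297.79998779296875, 243.0], [300.8999938964844, 243.5], [297.0, 269.29998779296875]]
S orange area 515.5 mean [277.6 205.4] bb (260, 192, 36, 28) corners [[255.5, 204.600
[... 1165 characters left out ...]
[321.29998779296875, 236.3000030517578], [314.1000061035156, 284.0]]
T blue area 446.5 mean [249.2 244.6] bb (237, 225, 27, 39) corners [[235.3000030517578, 261.29998779296875], [242.8000030517578, 224.0], [263.0, 228.0], [255.5, 265.29998779296875]]
T blue area 38.5 mean [281.9 231.9] bb (265, 229, 35, 7) corners [[264.79998779296875, 230.5], [265.1000061035156, 228.39999389648438], [299.1000061035156, 233.3000030517578], [298.79998779296875, 235.39999389648438]]
S tray area 5160.5 mean [485.1 348.8] bb (434, 307, 104, 88) corners [[429.3999938964844, 354.6000061035156], [464.1000061035156, 296.8999938964844], [540.9000244140625, 342.8999938964844], [506.20001220703125, 400.70001220703125]]
```

View pics/cropT.png

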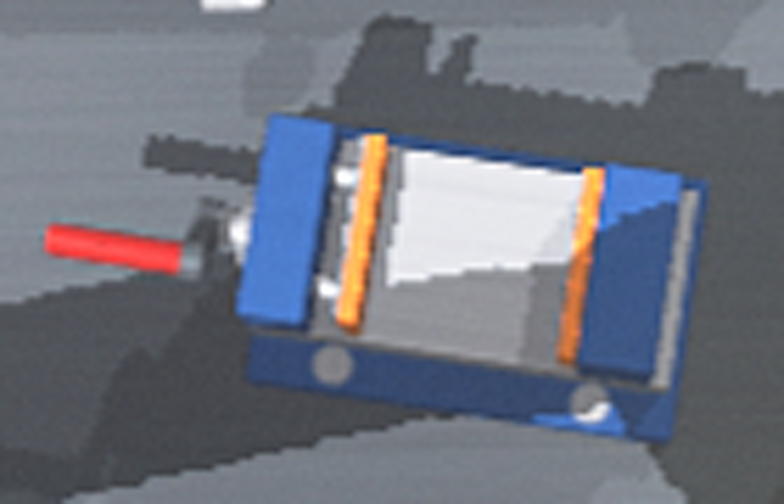

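View pics/cropS.png

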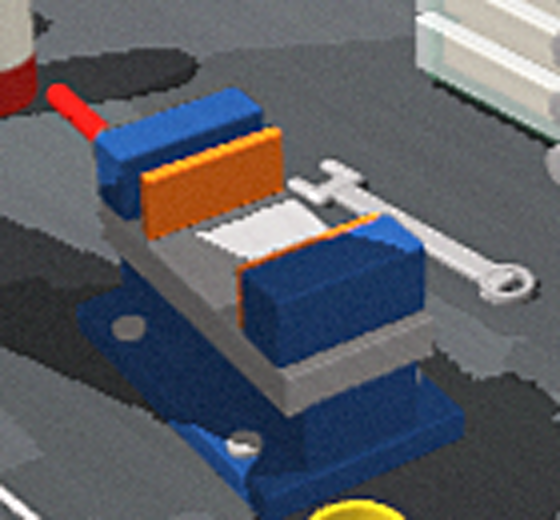

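The crops show the vise tops: moving orange face from (388,137) to (358,330) and fixed face from (585,168) to (558,362) in the top crop, and the peg tip at (47,240) in the top crop and (52,92) in the side crop. The pad is free, with springs visible.

```bash
python3 - <<'E'
from h import *
d=pickle.load(open("im0.pkl","rb"));S,T=d["side"],d["top"]
t=lambda x,y:((x+.5)/5.6+194.5,(y+.5)/5.6+204.5)
s=lambda x,y:((x+.5)/4+224.5,(y+.5)/4+159.5)
f=lambda n,a,b:print(n,np.round(tri(T,a,S,b)[0],4),round(tri(T,a,S,b)[1],4))
f("mov front far",t(388,137),s(283,132));f("mov front near",t(358,330),s(146,180))
f("fix front far",t(585,168),s(378,212));f("fix front near",t(558,362),s(239,268))
f("blk backfar",t(270,115),s(237,88));f("blk backnear",t(238,320),s(97,135))
f("peg tip",t(46,240),s(52,92));f("peg root",t(181,258),s(97,133))
for n,a in dict(movfar=(388,137),movnear=(358,330),fixfar=(585,168),fixnear=(558,362)).items(): print(n,plane(T,t(*a),.123)[:2].round(4))
for n,a in dict(bbackfar=(270,115),bbacknear=(238,320),bffar=(335,122),bfnear=(305,328),Fbackfar=(682,178),Fbacknear=(655,378)).items(): print(n,plane(T,t(*a),.127)[:2].round(4))
print("basecorner",plane(T,t(248,382),.02)[:2],plane(T,t(668,440),.02)[:2])
for n,a in dict(tip=(46,240),root=(181,258)).items(): print(n,plane(T,t(*a),.105)[:2].round(4))
# bowl & stem
gS=blobs(S,(350,295,380,325),(45,80))[0];gT=blobs(T,(370,265,405,295),(45,80))[0]
f("stem top",gT.mean(0)*0+(cv2.boundingRect(gT)[0]+4,cv2.boundingRect(gT)[1]+4),(364,304))
aT=blobs(T,(370,260,410,300),(5,18))[0]
print("bowl rim ellipse T",cv2.minEnclosingCircle(aT.astype(np.float32)))
c=cv2.minEnclosingCircle(aT.astype(np.float32))[0]
bb=cv2.boundingRect(aT);c2=(bb[0]+(bb[2]-1)/2,bb[1]+(bb[3]-1)/2)
for z in (0,.03,.06):print(z,plane(T,c,z),plane(T,c2,z))
f("rim",c2,(364,314))
for z,p in ((.06,(364,314)),(0.0,(364,342)),(.087,(364,304))): print("S",z,plane(S,p,z))
# tray
for z in(.04,):print("tray T",plane(T,(454.7,230.4),z))
hull=cv2.convexHull(blobs(T,(420,195,490,265),(-6,4))[0]);q=cv2.approxPolyDP(hull,4,True)[:,0];print([plane(T,p,.04)[:2].round(3).tolist() for p in q])
E
python3 - <<'E'
import sys;sys.path.insert(0,'.')
from h import *
d=pickle.load(open("im0.pkl","rb"));S,T=d["side"],d["top"]
f=lambda m,b,k:cv2.resize(m["color"][b[1]:b[3],b[0]:b[2],::-1],None,fx=k,fy=k,interpolation=2)
a=f(T,(365,255,415,305),8);b=f(S,(340,295,390,355),400/60)
c=np.zeros((400,800,3),np.uint8);c[:,:400]=a;c[:b.shape[0],400:400+b.shape[1]]=b
cv2.imwrite("pics/bowl.png",c)
E
```

```text
mov front far [0.625 0.138 0.123] 0.0018
mov front near [0.5407 0.1508 0.1254] 0.001
fix front far [0.6113 0.0518 0.1203] 0.0003
fix front near [0.5271 0.0643 0.1209] 0.0016
blk backfar [0.6361 0.1889 0.123 ] 0.0005
blk backnear [0.5469 0.2014 0.1266] 0.0019
peg tip [0.5856 0.2906 0.097 ] 0.0028
peg root [0.5742 0.2316 0.1021] 0.0068
movfar [0.6258 0.1374]
movnear [0.5414 0.1507]
fixfar [0.6108 0.0519]
fixnear [0.5262 0.0647]
bbackfar [0.6355 0.1883]
bbacknear [0.546  0.2019]
bffar [0.632  0.1601]
bfnear [0.5421 0.1731]
Fbackfar [0.605  0.0099]
Fbacknear [0.5182 0.0232]
basecorner [0.53095947 0.20929706] [0.5010261  0.01588508]
tip [0.5855 0.2885]
root [0.5766 0.2294]
stem top [ 0.5067 -0.1733  0.0863] 0.0014
bowl rim ellipse T ((388.84857177734375, 278.0428466796875), 11.54784107208252)
0 [ 0.5130814  -0.18150497  0.        ] [ 0.51187315 -0.18185457  0.        ]
0.03 [ 0.5101915  -0.17692697  0.03      ] [ 0.50900749 -0.17726955  0.03      ]
0.06 [ 0.5073016  -0.17234897  0.06      ] [ 0.50614184 -0.17268454  0.06      ]
rim [ 0.5066 -0.173   0.0613] 0.0014
S 0.06 [ 0.50825197 -0.17244028  0.06      ]
S 0.0 [ 5.01448994e-01 -1.82059205e-01 -1.11022302e-16]
S 0.087 [ 0.50554493 -0.17347039  0.087     ]
tray T [ 0.63026057 -0.35133646  0.04      ]
[[0.697, -0.414], [0.58, -0.424], [0.564, -0.286], [0.68, -0.279]]
```

View pics/bowl.png

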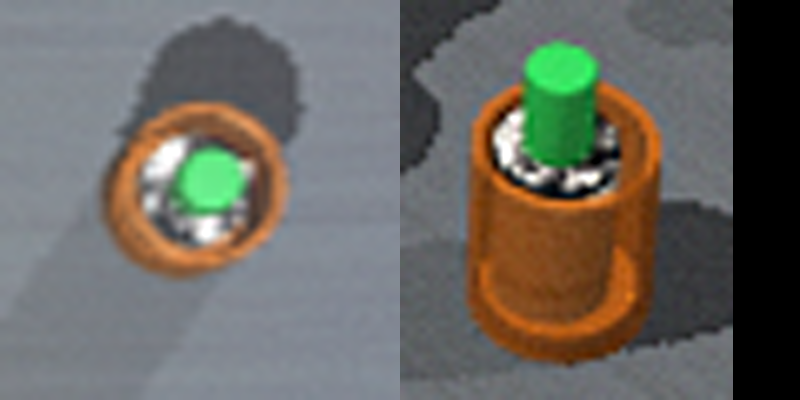

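```bash
cat >> h.py <<'E'
def go(P,Rt=None,s=None):
    """rotation in full-scale fractions, then shift (in tool axes after turn) fractions, to reach world P with rot Rt"""
    from plant import r
    s=s or r.read_state();R0=R.from_rotvec(s["tcp_rot"]);R1=Rt or R0
    print("pos",s["eef_pos"].round(4),"clk",s["clock"],"j",s["joints"].round(2),"F",s["contact_force"].round(2))
    print("turn frac",((R0.inv()*R1).as_rotvec()/(2*np.pi)).round(4),"shift frac after",(R1.inv().apply(np.array(P)-s["eef_pos"])/.12).round(3))
def down(yaw,flip=0): # tool y along vise x
    y=np.array([np.cos(yaw),np.sin(yaw),0]);y=-y if flip else y;z=np.array([0,0,-1.]);return R.from_matrix(np.c_[np.cross(y,z),y,z])
V=np.radians(-8.6)
E
python3 - <<'E'
from h import *
d=pickle.load(open("im0.pkl","rb"));S,T=d["side"],d["top"]
print(tri(T,(390.3,277.6),S,(364.5,316.4)),plane(T,(390.3,277.6),.06),plane(S,(364.5,316.4),.06))
from plant import r
s=r.read_state();print(R.from_rotvec(s["tcp_rot"]).as_matrix().round(2))
for f in(0,1):go([.507,-.174,.25],down(V,f))
E
```

```text
(array([ 0.50778056, -0.17578607,  0.05696323]), np.float64(0.002258272037079102)) [ 0.50836071 -0.17605515  0.06      ] [ 0.5044039  -0.17723452  0.06      ]
[[-0.97  0.24 -0.  ]
 [ 0.24  0.97 -0.  ]
 [ 0.   -0.   -1.  ]]
pos [0.1555 0.6305 0.2258] clk 0.1 j [-1.07  0.5  -0.43  1.55  0.22  1.14 -0.21] F [-0.46 -0.06 -0.  ]
turn frac [-2.000e-04  2.000e-04  2.354e-01] shift frac after [-6.191  3.899 -0.202]
pos [0.1555 0.6305 0.2258] clk 0.1 j [-1.07  0.5  -0.43  1.55  0.22  1.14 -0.21] F [-0.46 -0.06 -0.  ]
turn frac [-2.000e-04 -2.000e-04 -2.646e-01] shift frac after [ 6.191 -3.899 -0.202]
```

Request:
play_rows --targets '[{"z":-0.08,"rz":0.0294},{"z":-0.08,"rz":0.0294},{"z":-0.08,"rz":0.0294},{"z":-0.08,"rz":0.0294},{"z":-0.08,"rz":0.0294},{"z":-0.08,"rz":0.0294},{"z":-0.08,"rz":0.0294},{"z":-0.08,"rz":0.0294},{"x":-0.2,"y":0.45},{"x":-0.2,"y":0.45},{"x":-0.2,"y":0.45},{"x":-0.2,"y":0.45},{"x":-0.2,"y":0.45},{"x":-0.2,"y":0.45}]' --jaw 1 --force 10

```text
$.targets[0]: bad value
```

```bash
python3 -c "
from h import *
go([.507,-.1745,.20],down(V))"
```

```text
pos [0.1555 0.6305 0.2258] clk 0.1 j [-1.07  0.5  -0.43  1.55  0.22  1.14 -0.21] F [-0.46 -0.06 -0.  ]
turn frac [-2.000e-04  2.000e-04  2.354e-01] shift frac after [-6.195  3.9    0.215]
```

Request:
play_rows --targets '[{"x":0,"y":0,"z":-0.08,"rx":0,"ry":0,"rz":0.0294},{"x":0,"y":0,"z":-0.08,"rx":0,"ry":0,"rz":0.0294},{"x":0,"y":0,"z":-0.08,"rx":0,"ry":0,"rz":0.0294},{"x":0,"y":0,"z":-0.08,"rx":0,"ry":0,"rz":0.0294},{"x":0,"y":0,"z":-0.08,"rx":0,"ry":0,"rz":0.0294},{"x":0,"y":0,"z":-0.08,"rx":0,"ry":0,"rz":0.0294},{"x":0,"y":0,"z":-0.08,"rx":0,"ry":0,"rz":0.0294},{"x":0,"y":0,"z":-0.08,"rx":0,"ry":0,"rz":0.0294},{"x":-0.2,"y":0.45,"z":0,"rx":0,"ry":0,"rz":0},{"x":-0.2,"y":0.45,"z":0,"rx":0,"ry":0,"rz":0},{"x":-0.2,"y":0.45,"z":0,"rx":0,"ry":0,"rz":0},{"x":-0.2,"y":0.45,"z":0,"rx":0,"ry":0,"rz":0},{"x":-0.2,"y":0.45,"z":0,"rx":0,"ry":0,"rz":0},{"x":-0.2,"y":0.45,"z":0,"rx":0,"ry":0,"rz":0}]' --jaw 1 --force 10

```text
clock: 1.85
eef_pos: [0.4559, 0.4393, 0.3031]
tcp_rot: [-2.38, -2.05, 0.001]
contact_force: [0.6, 0.5, -0.2]
gripper_width: 0.0916
grip_force: 0.0
```

```bash
python3 -c "
from h import *
go([.507,-.1745,.20],down(V))"
```

```text
pos [0.4559 0.4393 0.3031] clk 1.85 j [-0.8   0.38 -0.01  1.52  0.    1.25 -0.96] F [ 0.57  0.5  -0.18]
turn frac [-0.0001  0.0001  0.0003] shift frac after [-4.994  1.186  0.859]
```

Request:
play_rows --targets '[{"x":-0.454,"y":0.108,"z":0,"rx":0,"ry":0,"rz":0},{"x":-0.454,"y":0.108,"z":0,"rx":0,"ry":0,"rz":0},{"x":-0.454,"y":0.108,"z":0,"rx":0,"ry":0,"rz":0},{"x":-0.454,"y":0.108,"z":0,"rx":0,"ry":0,"rz":0},{"x":-0.454,"y":0.108,"z":0.05,"rx":0,"ry":0,"rz":0},{"x":-0.454,"y":0.108,"z":0.1,"rx":0,"ry":0,"rz":0},{"x":-0.454,"y":0.108,"z":0.1,"rx":0,"ry":0,"rz":0},{"x":-0.454,"y":0.108,"z":0.15,"rx":0,"ry":0,"rz":0},{"x":-0.454,"y":0.108,"z":0.15,"rx":0,"ry":0,"rz":0},{"x":-0.454,"y":0.108,"z":0.15,"rx":0,"ry":0,"rz":0},{"x":-0.454,"y":0.108,"z":0.159,"rx":0,"ry":0,"rz":0},{"x":0,"y":0,"z":0,"rx":0,"ry":0,"rz":0}]'

```text
clock: 3.35
eef_pos: [0.5045, -0.1786, 0.1987]
tcp_rot: [-2.389, -2.04, 0.007]
contact_force: [0.4, -0.1, 0.6]
gripper_width: 0.0917
grip_force: 0.0
```

```bash
python3 - <<'E'
from h import *
go([.507,-.1745,.028],down(V))
from plant import r
m=r.get_image("side");pickle.dump(m,open("s1.pkl","wb"))
# bowl now seen?
for n,h in(("amber",(5,18)),("green",(45,80))):
    for c in blobs(m,(340,290,390,355),h): print(n,cv2.boundingRect(c))
s=r.read_state()
print("where tip projects",proj(m,s["eef_pos"]))
E
```

```text
pos [ 0.5045 -0.1786  0.1987] clk 3.35 j [-0.02  0.31  0.37  1.89 -0.13  0.97  0.25] F [ 0.39 -0.1   0.6 ]
turn frac [-0.0005  0.0004 -0.0011] shift frac after [0.037 0.015 1.422]
amber (350, 307, 29, 43)
green (358, 301, 12, 19)
where tip projects [367.55194328 254.99102654]
```

Request:
play_rows --targets '[{"x":0.02,"y":0.01,"z":0.3,"rx":0,"ry":0,"rz":0},{"x":0,"y":0,"z":0.3,"rx":0,"ry":0,"rz":0},{"x":0,"y":0,"z":0.1,"rx":0,"ry":0,"rz":0},{"x":0,"y":0,"z":0,"rx":0,"ry":0,"rz":0}]'

```text
clock: 3.9
eef_pos: [0.5082, -0.1699, 0.1163]
tcp_rot: [-2.378, -2.051, 0.001]
contact_force: [-0.3, 0.7, 0.2]
gripper_width: 0.0915
grip_force: 0.0
```

```bash
python3 -c "
from h import *
go([.507,-.1745,.028],down(V))"
```

```text
pos [ 0.5082 -0.1699  0.1163] clk 3.9 j [ 0.    0.42  0.33  1.95 -0.19  0.8   0.29] F [-0.32  0.73  0.21]
turn frac [-0.0002 -0.0001  0.0004] shift frac after [-0.04  -0.004  0.735]
```

Request:
play_rows --targets '[{"x":-0.04,"y":-0.004,"z":0.15,"rx":0,"ry":0,"rz":0},{"x":0,"y":0,"z":0.2,"rx":0,"ry":0,"rz":0},{"x":0,"y":0,"z":0.2,"rx":0,"ry":0,"rz":0},{"x":0,"y":0,"z":0.13,"rx":0,"ry":0,"rz":0},{"x":0,"y":0,"z":0.05,"rx":0,"ry":0,"rz":0},{"x":0,"y":0,"z":0,"rx":0,"ry":0,"rz":0}]'

```text
clock: 4.65
eef_pos: [0.5073, -0.1758, 0.0288]
tcp_rot: [2.381, 2.05, -0.0]
contact_force: [1.1, -1.2, 0.3]
gripper_width: 0.0917
grip_force: 0.0
```

Request:
play_rows --targets '[{"x":0,"y":0,"z":0,"rx":0,"ry":0,"rz":0},{"x":0,"y":0,"z":0,"rx":0,"ry":0,"rz":0},{"x":0,"y":0,"z":0,"rx":0,"ry":0,"rz":0},{"x":0,"y":0,"z":0,"rx":0,"ry":0,"rz":0}]' --jaw 0.64 --force 8

```text
clock: 5.15
eef_pos: [0.5073, -0.1756, 0.029]
tcp_rot: [2.38, 2.05, 0.0]
contact_force: [0.8, -0.2, -0.2]
gripper_width: 0.0599
grip_force: 0.0
```

```bash
python3 - <<'E'
from h import *
from plant import r
go([.507,-.1745,.028],down(V))
S=r.get_image("side");T=r.get_image("top")
f=lambda m,b,k:cv2.resize(m["color"][b[1]:b[3],b[0]:b[2],::-1],None,fx=k,fy=k,interpolation=2)
cv2.imwrite("pics/g1.png",np.hstack([f(S,(310,240,420,360),4)[:400],f(T,(340,230,430,330),4)]))
E
```

```text
pos [ 0.5073 -0.1756  0.029 ] clk 5.15 j [ 0.06  0.57  0.28  1.98 -0.26  0.62  0.36] F [ 0.83 -0.15 -0.25]
turn frac [ 0.     -0.      0.0002] shift frac after [ 0.008 -0.004  0.008]
```

View pics/g1.png

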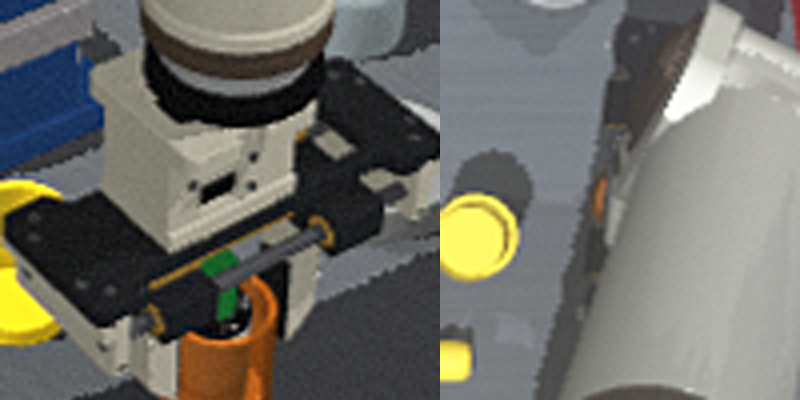

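The picture shows the fingers straddling the amber bowl at (225,340) of the crop. The stem at (225,285) is clear under the body, so I close gently.

Request:
play_rows --targets '[{"x":0,"y":0,"z":0,"rx":0,"ry":0,"rz":0},{"x":0,"y":0,"z":0,"rx":0,"ry":0,"rz":0},{"x":0,"y":0,"z":0,"rx":0,"ry":0,"rz":0},{"x":0,"y":0,"z":0,"rx":0,"ry":0,"rz":0},{"x":0,"y":0,"z":0,"rx":0,"ry":0,"rz":0}]' --jaw 0.52 --force 10

```text
clock: 5.88
eef_pos: [0.5074, -0.1757, 0.0289]
tcp_rot: [2.38, 2.05, 0.0]
contact_force: [1.0, -0.0, -0.3]
gripper_width: 0.0525
grip_force: 10.0
```

Request:
play_rows --targets '[{"x":0,"y":0,"z":-0.04,"rx":0,"ry":0,"rz":0},{"x":0,"y":0,"z":-0.08,"rx":0,"ry":0,"rz":0},{"x":0,"y":0,"z":-0.12,"rx":0,"ry":0,"rz":0},{"x":0,"y":0,"z":-0.16,"rx":0,"ry":0,"rz":0},{"x":0,"y":0,"z":-0.2,"rx":0,"ry":0,"rz":0},{"x":0,"y":0,"z":-0.2,"rx":0,"ry":0,"rz":0},{"x":0,"y":0,"z":-0.2,"rx":0,"ry":0,"rz":0},{"x":0,"y":0,"z":-0.16,"rx":0,"ry":0,"rz":0},{"x":0,"y":0,"z":-0.1,"rx":0,"ry":0,"rz":0},{"x":0,"y":0,"z":-0.05,"rx":0,"ry":0,"rz":0},{"x":0,"y":0,"z":0,"rx":0,"ry":0,"rz":0}]'

```text
clock: 7.25
eef_pos: [0.5072, -0.1756, 0.1862]
tcp_rot: [2.38, 2.05, 0.0]
contact_force: [-1.2, 0.1, -2.4]
gripper_width: 0.0526
grip_force: 10.0
```

```bash
python3 -c "
from h import *
go([.574,.088,.185],down(V))"
```

```text
pos [ 0.5072 -0.1756  0.1862] clk 7.25 j [-0.02  0.33  0.36  1.9  -0.14  0.94  0.26] F [-1.19  0.08 -2.38]
turn frac [ 0.     -0.      0.0002] shift frac after [2.255 0.222 0.01 ]
```

Request:
play_rows --targets '[{"x":0.05,"y":0.005,"z":0,"rx":0,"ry":0,"rz":0},{"x":0.1,"y":0.01,"z":0,"rx":0,"ry":0,"rz":0},{"x":0.15,"y":0.015,"z":0,"rx":0,"ry":0,"rz":0},{"x":0.2,"y":0.02,"z":0,"rx":0,"ry":0,"rz":0},{"x":0.22,"y":0.022,"z":0,"rx":0,"ry":0,"rz":0},{"x":0.22,"y":0.022,"z":0,"rx":0,"ry":0,"rz":0},{"x":0.22,"y":0.022,"z":0,"rx":0,"ry":0,"rz":0},{"x":0.22,"y":0.022,"z":0,"rx":0,"ry":0,"rz":0},{"x":0.22,"y":0.022,"z":0,"rx":0,"ry":0,"rz":0},{"x":0.2,"y":0.02,"z":0,"rx":0,"ry":0,"rz":0},{"x":0.18,"y":0.018,"z":0,"rx":0,"ry":0,"rz":0},{"x":0.14,"y":0.014,"z":0,"rx":0,"ry":0,"rz":0},{"x":0.09,"y":0.008,"z":0,"rx":0,"ry":0,"rz":0},{"x":0.045,"y":0.004,"z":0,"rx":0,"ry":0,"rz":0},{"x":0,"y":0,"z":0,"rx":0,"ry":0,"rz":0},{"x":0,"y":0,"z":0,"rx":0,"ry":0,"rz":0}]'

```text
clock: 9.25
eef_pos: [0.5738, 0.087, 0.186]
tcp_rot: [2.382, 2.048, -0.001]
contact_force: [-0.5, -0.5, -2.5]
gripper_width: 0.0527
grip_force: 10.0
```

```bash
python3 - <<'E'
from h import *
from plant import r
go([.574,.088,.115],down(V))
S=r.get_image("side");T=r.get_image("top")
f=lambda m,b,k:cv2.resize(m["color"][b[1]:b[3],b[0]:b[2],::-1],None,fx=k,fy=k,interpolation=2)
cv2.imwrite("pics/v1.png",np.hstack([f(S,(230,130,340,270),4),f(T,(225,190,315,330),4)]))
E
```

```text
pos [0.5738 0.087  0.186 ] clk 9.25 j [-0.4   0.39  0.25  1.79 -0.12  0.97 -0.25] F [-0.46 -0.45 -2.46]
turn frac [-0.      0.0001  0.    ] shift frac after [0.009 0.    0.592]
```

View pics/v1.png

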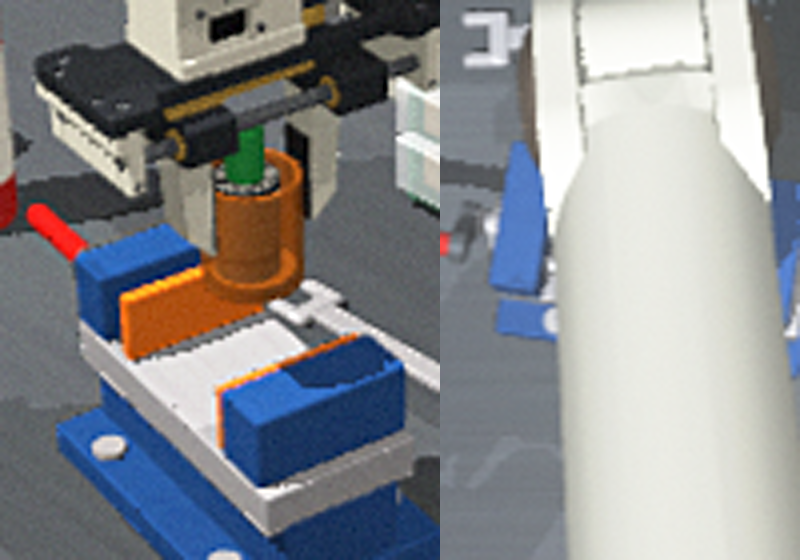

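The side crop shows the bowl upright in the fingers above the gap, with its underside centre at about crop (258,278), or full-frame pixel (294.5,199.5).

```bash
python3 - <<'E'
from h import *
S=pickle.load(open("s1.pkl","rb"))
P=np.array([.5738,.087,.157]);print("expected bottom",proj(S,P)," rim left/right pts",[proj(S,P+np.array([-.8*.026,.6*.026,.06])*k+np.array([0,0,.06])*(1-k)).round(1) for k in(1,)])
for y in(-.026,.026):
    for z in(.085,.123): print(y,z,(proj(S,P*[1,1,0]+[y*.1495,y*.9888,z])-[229.5,129.5])*4)
print((proj(S,[.569,.0582,.085])-[229.5,129.5])*4,(proj(S,[.5834,.1443,.085])-[229.5,129.5])*4,(proj(S,[.569,.0582,.123])-[229.5,129.5])*4,(proj(S,[.5834,.1443,.123])-[229.5,129.5])*4)
E
```

```text
expected bottom [293.40066475 197.88288855]  rim left/right pts [array([279.2, 173. ])]
-0.026 0.085 [287.37164734 413.66385521]
-0.026 0.123 [285.8172893  353.13713342]
0.026 0.085 [232.41851936 365.69333804]
0.026 0.123 [229.92456602 305.94179467]
[290.12940378 416.99253321] [201.39963872 336.76501527] [288.62286075 356.41410124] [198.40251807 277.5023315 ]
```

Request:
play_rows --targets '[{"x":0.02,"y":0,"z":0.04,"rx":0,"ry":0,"rz":0},{"x":0.01,"y":0,"z":0.08,"rx":0,"ry":0,"rz":0},{"x":0,"y":0,"z":0.1,"rx":0,"ry":0,"rz":0},{"x":0,"y":0,"z":0.1,"rx":0,"ry":0,"rz":0},{"x":0,"y":0,"z":0.1,"rx":0,"ry":0,"rz":0},{"x":0,"y":0,"z":0.08,"rx":0,"ry":0,"rz":0},{"x":0,"y":0,"z":0.04,"rx":0,"ry":0,"rz":0},{"x":0,"y":0,"z":0.02,"rx":0,"ry":0,"rz":0},{"x":0,"y":0,"z":0.01,"rx":0,"ry":0,"rz":0},{"x":0,"y":0,"z":0,"rx":0,"ry":0,"rz":0}]'

```text
clock: 10.6
eef_pos: [0.5746, 0.0916, 0.1179]
tcp_rot: [2.38, 2.05, 0.001]
contact_force: [0.1, 0.2, -2.0]
gripper_width: 0.0524
grip_force: 10.0
```

Request:
play_rows --targets '[{"x":0,"y":0,"z":0.01,"rx":0,"ry":0,"rz":0},{"x":0,"y":0,"z":0,"rx":0,"ry":0,"rz":0}]'

```text
clock: 10.85
eef_pos: [0.5744, 0.0916, 0.1165]
tcp_rot: [-2.38, -2.05, -0.0]
contact_force: [0.6, -1.1, -2.0]
gripper_width: 0.0527
grip_force: 10.0
```

Request:
play_rows --targets '[{"x":0,"y":0,"z":0.01,"rx":0,"ry":0,"rz":0},{"x":0,"y":0,"z":0,"rx":0,"ry":0,"rz":0}]'

```text
clock: 11.1
eef_pos: [0.5743, 0.0916, 0.1151]
tcp_rot: [-2.38, -2.05, 0.0]
contact_force: [0.1, 0.3, -1.7]
gripper_width: 0.0523
grip_force: 10.0
```

Request:
play_rows --targets '[{"x":0,"y":0,"z":0.006,"rx":0,"ry":0,"rz":0},{"x":0,"y":0,"z":0,"rx":0,"ry":0,"rz":0}]'

```text
clock: 11.35
eef_pos: [0.5743, 0.0916, 0.1144]
tcp_rot: [-2.38, -2.05, 0.0]
contact_force: [-0.2, -0.1, -2.5]
gripper_width: 0.0525
grip_force: 10.0
```

Request:
play_rows --targets '[{"x":0,"y":0,"z":0.006,"rx":0,"ry":0,"rz":0},{"x":0,"y":0,"z":0,"rx":0,"ry":0,"rz":0}]'

```text
clock: 11.6
eef_pos: [0.5745, 0.0916, 0.1139]
tcp_rot: [2.38, 2.05, 0.0]
contact_force: [0.4, -0.9, -2.4]
gripper_width: 0.0524
grip_force: 10.0
```

Request:
play_rows --targets '[{"x":0,"y":0,"z":0.005,"rx":0,"ry":0,"rz":0},{"x":0,"y":0,"z":0,"rx":0,"ry":0,"rz":0}]'

```text
clock: 11.85
eef_pos: [0.5745, 0.0916, 0.1138]
tcp_rot: [-2.38, -2.05, -0.001]
contact_force: [-1.0, -0.2, 5.7]
gripper_width: 0.0525
grip_force: 10.0
```

Request:
play_rows --targets '[{"x":0,"y":0,"z":0.004,"rx":0,"ry":0,"rz":0},{"x":0,"y":0,"z":0,"rx":0,"ry":0,"rz":0}]'

```text
clock: 12.1
eef_pos: [0.5746, 0.0916, 0.1138]
tcp_rot: [-2.38, -2.05, -0.001]
contact_force: [-3.5, -0.8, 8.9]
gripper_width: 0.0525
grip_force: 10.0
```

Request:
play_rows --targets '[{"x":0,"y":0,"z":-0.006,"rx":0,"ry":0,"rz":0},{"x":0,"y":0,"z":0,"rx":0,"ry":0,"rz":0}]'

```text
clock: 12.35
eef_pos: [0.5746, 0.0916, 0.1138]
tcp_rot: [2.38, 2.05, 0.001]
contact_force: [-2.0, -0.4, 6.3]
gripper_width: 0.0523
grip_force: 10.0
```

Request:
play_rows --targets '[{"x":0,"y":0,"z":0,"rx":0,"ry":0,"rz":0},{"x":0,"y":0,"z":0,"rx":0,"ry":0,"rz":0},{"x":0,"y":0,"z":0,"rx":0,"ry":0,"rz":0},{"x":0,"y":0,"z":0,"rx":0,"ry":0,"rz":0}]' --jaw 0.85

```text
clock: 12.85
eef_pos: [0.5744, 0.0916, 0.1133]
tcp_rot: [-2.38, -2.05, 0.0]
contact_force: [-1.0, 0.2, -0.6]
gripper_width: 0.0778
grip_force: 0.0
```

Request:
play_rows --targets '[{"x":0,"y":0,"z":-0.1,"rx":0,"ry":0,"rz":0},{"x":0,"y":0,"z":-0.2,"rx":0,"ry":0,"rz":0},{"x":0,"y":0,"z":-0.3,"rx":0,"ry":0,"rz":0},{"x":0,"y":0,"z":-0.3,"rx":0,"ry":0,"rz":0},{"x":0,"y":0,"z":-0.1,"rx":0,"ry":0,"rz":0},{"x":0.2,"y":0,"z":0,"rx":0,"ry":0,"rz":0},{"x":0.3,"y":0,"z":0,"rx":0,"ry":0,"rz":0},{"x":0.3,"y":0,"z":0,"rx":0,"ry":0,"rz":0},{"x":0.3,"y":0,"z":0,"rx":0,"ry":0,"rz":0},{"x":0.2,"y":0,"z":0,"rx":0,"ry":0,"rz":0},{"x":0,"y":0,"z":0,"rx":0,"ry":0,"rz":0}]'

```text
clock: 14.22
eef_pos: [0.5968, 0.248, 0.2327]
tcp_rot: [-2.376, -2.054, 0.001]
contact_force: [0.2, 0.3, 0.0]
gripper_width: 0.0778
grip_force: 0.0
```

```bash
python3 - <<'E'
from h import *
from plant import r
S=r.get_image("side");T=r.get_image("top");pickle.dump({"side":S,"top":T},open("im2.pkl","wb"))
# peg grip: vise axes
c=np.array([.5765,.103]);x=np.array([.9888,-.1495]);y=np.array([.1495,.9888])
for n,p in dict(tip=[.5856,.2906]).items(): print((np.array(p)-c)@x,(np.array(p)-c)@y)
pg=c-.019*x+.170*y;print(pg)
go([*pg,.20],down(V))
f=lambda m,b,k:cv2.resize(m["color"][b[1]:b[3],b[0]:b[2],::-1],None,fx=k,fy=k,interpolation=2)
cv2.imwrite("pics/v2.png",np.hstack([f(S,(220,130,340,260),4),f(T,(195,200,275,330),4)]))
E
```

```text
-0.01904812000000001 0.18685933000000005
[0.5831278 0.2739365]
pos [0.5975 0.2441 0.2331] clk 14.325 j [-0.58  0.46  0.21  1.57 -0.1   1.12 -0.5 ] F [ 0.04 -0.29 -0.37]
turn frac [-0.0001  0.0003  0.    ] shift frac after [ 0.228 -0.156  0.275]
```

View pics/v2.png

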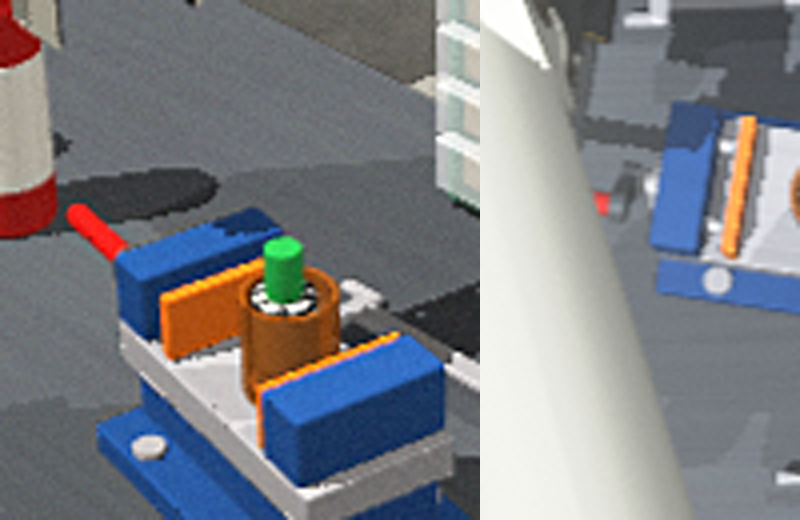

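The bowl stands upright on the bed between the faces, at about (290,330) in the crop. The peg is unchanged. Next I go to the peg.

Request:
play_rows --targets '[{"x":0.114,"y":-0.078,"z":0.1,"rx":0,"ry":0,"rz":0},{"x":0.114,"y":-0.078,"z":0.2,"rx":0,"ry":0,"rz":0},{"x":0,"y":0,"z":0.25,"rx":0,"ry":0,"rz":0},{"x":0,"y":0,"z":0.25,"rx":0,"ry":0,"rz":0},{"x":0,"y":0,"z":0.25,"rx":0,"ry":0,"rz":0},{"x":0,"y":0,"z":0.15,"rx":0,"ry":0,"rz":0},{"x":0,"y":0,"z":0.072,"rx":0,"ry":0,"rz":0},{"x":0,"y":0,"z":0,"rx":0,"ry":0,"rz":0}]'

```text
clock: 15.32
eef_pos: [0.583, 0.2756, 0.0806]
tcp_rot: [-2.381, -2.05, 0.001]
contact_force: [0.3, 0.4, 0.3]
gripper_width: 0.0783
grip_force: 0.0
```

Request:
play_rows --targets '[{"x":0,"y":0,"z":0,"rx":0,"ry":0,"rz":0},{"x":0,"y":0,"z":0,"rx":0,"ry":0,"rz":0},{"x":0,"y":0,"z":0,"rx":0,"ry":0,"rz":0},{"x":0,"y":0,"z":0,"rx":0,"ry":0,"rz":0},{"x":0,"y":0,"z":0,"rx":0,"ry":0,"rz":0},{"x":0,"y":0,"z":0,"rx":0,"ry":0,"rz":0}]' --jaw 0 --force 20

```text
clock: 16.08
eef_pos: [0.583, 0.2757, 0.0808]
tcp_rot: [-2.38, -2.05, 0.0]
contact_force: [0.3, -0.0, -0.4]
gripper_width: 0.0231
grip_force: 0.0
```

```bash
python3 - <<'E'
from h import *
go([.5831,.2739,.0804],down(V))
E
```

```text
pos [0.583  0.2757 0.0808] clk 16.075 j [-0.61  0.62  0.17  1.69 -0.14  0.84 -0.53] F [ 0.29 -0.05 -0.35]
turn frac [-0.     -0.      0.0002] shift frac after [-0.015  0.003  0.003]
```

Request:
play_rows --targets '[{"x":0,"y":0,"z":0,"rx":0,"ry":0,"rz":0},{"x":0,"y":0,"z":0,"rx":0,"ry":0,"rz":0},{"x":0,"y":0,"z":0,"rx":0,"ry":0,"rz":0}]'

```text
clock: 16.45
eef_pos: [0.5837, 0.2755, 0.0807]
tcp_rot: [2.38, 2.049, 0.001]
contact_force: [4.0, 0.3, -3.0]
gripper_width: 0.0133
grip_force: 20.0
```

```bash
python3 - <<'E'
from h import *
go([.5831,.2739,.0804],down(V))
th0=np.arcsin(.019/.035)
# relative rows from th0, 15deg steps: tool y=vise x, z down. peg x=-R sin, z=R cos
k=np.arange(0,60);th=th0+np.radians(15)*k
dy=np.diff(-35*np.sin(th))/120;dz=np.diff(-35*np.cos(th))/120
print(np.degrees(th0));print(np.c_[dy,dz].round(3)[:24].tolist())
E
```

```text
pos [0.5837 0.2755 0.0807] clk 16.45 j [-0.61  0.63  0.17  1.69 -0.14  0.84 -0.53] F [ 3.95  0.3  -3.  ]
turn frac [ 0.0001 -0.      0.0001] shift frac after [-0.014 -0.003  0.003]
32.87834956437749
[[-0.058, 0.049], [-0.043, 0.063], [-0.026, 0.072], [-0.006, 0.076], [0.014, 0.075], [0.033, 0.069], [0.049, 0.058], [0.063, 0.043], [0.072, 0.026], [0.076, 0.006], [0.075, -0.014], [0.069, -0.033], [0.058, -0.049], [0.043, -0.063], [0.026, -0.072], [0.006, -0.076], [-0.014, -0.075], [-0.033, -0.069], [-0.049, -0.058], [-0.063, -0.043], [-0.072, -0.026], [-0.076, -0.006], [-0.075, 0.014], [-0.069, 0.033]]
```

Request:
play_rows --targets '[{"x":0,"y":-0.058,"z":0.049,"rx":0,"ry":0,"rz":0},{"x":0,"y":-0.043,"z":0.063,"rx":0,"ry":0,"rz":0},{"x":0,"y":-0.026,"z":0.072,"rx":0,"ry":0,"rz":0},{"x":0,"y":-0.006,"z":0.076,"rx":0,"ry":0,"rz":0}]'

```text
clock: 16.95
eef_pos: [0.5706, 0.2781, 0.0517]
tcp_rot: [2.379, 2.047, 0.009]
contact_force: [4.7, -1.7, 8.1]
gripper_width: 0.0134
grip_force: 20.0
```

```bash
python3 - <<'E'
from h import *
from plant import r
s=r.read_state();print(s["contact_force"],s["wrist_torque"],s["grip_force"],s["gripper_width"])
c=np.array([.5765,.103]);x=np.array([.9888,-.1495]);y=np.array([.1495,.9888])
p=s["eef_pos"][:2]-c;print("vise x,y",p@x,p@y,"z",s["eef_pos"][2]+.019)
E
```

```text
[ 4.6813421  -1.65823831  8.06783025] [-0.46121344 -1.12069609 -0.01976278] 19.97545838356018 0.013393577838292243
vise x,y -0.03202751738410423 0.17226503310690466 z 0.07068372105508886
```

Request:
play_rows --targets '[{"x":0,"y":0.014,"z":0.075,"rx":0,"ry":0,"rz":0},{"x":0,"y":0.033,"z":0.069,"rx":0,"ry":0,"rz":0},{"x":0,"y":0.049,"z":0.058,"rx":0,"ry":0,"rz":0},{"x":0,"y":0.063,"z":0.043,"rx":0,"ry":0,"rz":0}]'

```text
clock: 17.45
eef_pos: [0.5804, 0.2764, 0.0185]
tcp_rot: [-2.374, -2.048, 0.013]
contact_force: [-9.8, 1.5, -0.8]
gripper_width: 0.0133
grip_force: 20.0
```

```bash
cat > st.py <<'E'
from h import *
from plant import r
s=r.read_state()
c=np.array([.5765,.103]);x=np.array([.9888,-.1495]);y=np.array([.1495,.9888])
p=s["eef_pos"][:2]-c;print(s["clock"],"vise x,y",p@x,p@y,"z",s["eef_pos"][2]+.019,"F",s["contact_force"].round(1),s["gripper_width"])
E
python3 st.py
```

```text
17.45 vise x,y -0.02210046576437908 0.1720051775922943 z 0.03751139413475825 F [-9.8  1.5 -0.8] 0.013329216722394033
```

```bash
python3 - <<'E'
from h import *
from plant import r
S=r.get_image("side");T=r.get_image("top")
f=lambda m,b,k:cv2.resize(m["color"][b[1]:b[3],b[0]:b[2],::-1],None,fx=k,fy=k,interpolation=2)
cv2.imwrite("pics/c1.png",np.hstack([f(S,(200,130,310,270),4),f(T,(190,200,280,340),4)]))
E
python3 st.py
```

```text
17.55 vise x,y -0.0215516949346012 0.1720051681728661 z 0.03683094904329034 F [-4.8  1.2 -4.8] 0.01342185127860163
```

View pics/c1.png

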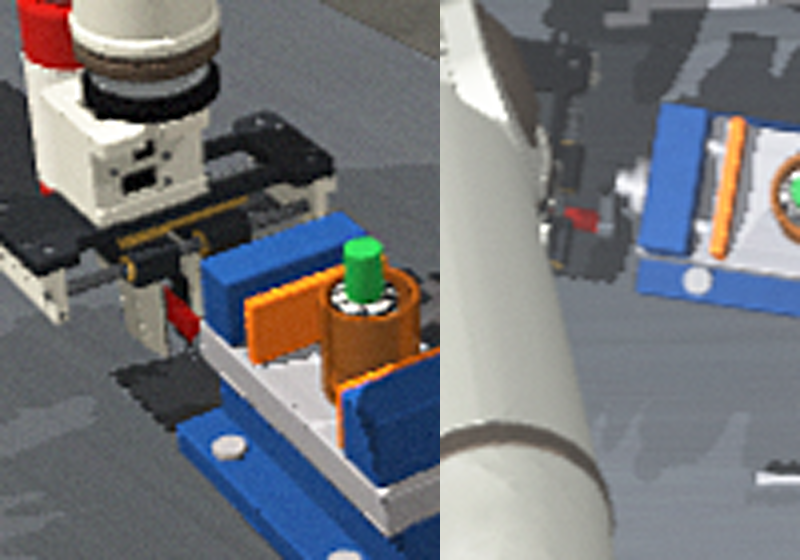

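The peg now points down and left, with its visible part at side pixel (245,207.5) and top pixel (224.5,254). It is still between the fingers and the jaw has advanced slightly.

```bash
python3 - <<'E'
from h import *
d=pickle.load(open("im0.pkl","rb"));S,T=d["side"],d["top"]
c=np.array([.5765,.103]);x=np.array([.9888,-.1495]);y=np.array([.1495,.9888])
for a,b in(((224.7,254),(245,207.5)),((227,254.7),(248,210))):
    P,e=tri(T,a,S,b);print((P[:2]-c)@x,(P[:2]-c)@y,P[2],e)
for z in(.04,.045,.05,.055):
    P=plane(T,(224.7,254.2),z);print(z,(P[:2]-c)@x)
E
```

```text
-0.02666346041285798 0.13823765931433876 0.05922747836022868 0.010010672567977049
-0.02522968391592488 0.13199065314787525 0.05496727327152212 0.0058378320490906225
0.04 -0.020279170671308997
0.045 -0.02088536312405472
0.05 -0.021491555576800537
0.055 -0.022097748029546362
```

Request:
play_rows --targets '[{"x":0,"y":-0.04,"z":-0.03,"rx":0,"ry":0,"rz":0},{"x":0,"y":0,"z":0,"rx":0,"ry":0,"rz":0},{"x":0,"y":0,"z":0,"rx":0,"ry":0,"rz":0}]' --jaw 0.4

```text
clock: 17.92
eef_pos: [0.582, 0.2758, 0.0244]
tcp_rot: [2.38, 2.05, 0.002]
contact_force: [0.7, 0.7, 0.6]
gripper_width: 0.0355
grip_force: 0.0
```

```bash
python3 st.py; python3 - <<'E'
from h import *
go([0,0,0],down(V))
E
```

```text
17.925 vise x,y -0.020409772705910673 0.17173244978773586 z 0.04340708186562716 F [0.7 0.7 0.6] 0.035481715460130396
pos [0.582  0.2758 0.0244] clk 17.925 j [-0.6   0.7   0.16  1.71 -0.15  0.74 -0.52] F [0.66 0.73 0.63]
turn frac [ 0.0002 -0.0001  0.0002] shift frac after [-2.998 -4.452  0.203]
```

Request:
play_rows --targets '[{"x":0,"y":0,"z":0,"rx":0,"ry":0,"rz":0},{"x":0,"y":0,"z":0,"rx":0,"ry":0,"rz":0},{"x":0,"y":0,"z":0,"rx":0,"ry":0,"rz":0},{"x":0,"y":0,"z":0,"rx":0,"ry":0,"rz":0}]' --jaw 0 --force 55

```text
clock: 18.42
eef_pos: [0.5809, 0.2759, 0.0236]
tcp_rot: [-2.38, -2.05, 0.001]
contact_force: [-1.9, -0.3, 0.7]
gripper_width: 0.0127
grip_force: 55.0
```

```bash
python3 st.py; python3 - <<'E'
from h import *
th=np.radians(142+15*np.arange(0,25))
dy=np.diff(-35*np.sin(th))/120;dz=np.diff(-35*np.cos(th))/120
print(np.c_[dy,dz].round(3).tolist())
E
```

```text
18.425 vise x,y -0.021480310521014664 0.1716297537098209 z 0.04262469477106198 F [-1.9 -0.3  0.7] 0.012743045758541372
[[0.066, 0.039], [0.073, 0.02], [0.076, 0.001], [0.074, -0.019], [0.066, -0.037], [0.054, -0.053], [0.039, -0.066], [0.02, -0.073], [0.001, -0.076], [-0.019, -0.074], [-0.037, -0.066], [-0.053, -0.054], [-0.066, -0.039], [-0.073, -0.02], [-0.076, -0.001], [-0.074, 0.019], [-0.066, 0.037], [-0.054, 0.053], [-0.039, 0.066], [-0.02, 0.073], [-0.001, 0.076], [0.019, 0.074], [0.037, 0.066], [0.053, 0.054]]
```

Request:
play_rows --targets '[{"x":0,"y":0.066,"z":0.039,"rx":0,"ry":0,"rz":0},{"x":0,"y":0.073,"z":0.02,"rx":0,"ry":0,"rz":0},{"x":0,"y":0.076,"z":0.001,"rx":0,"ry":0,"rz":0},{"x":0,"y":0.074,"z":-0.019,"rx":0,"ry":0,"rz":0},{"x":0,"y":0.066,"z":-0.037,"rx":0,"ry":0,"rz":0},{"x":0,"y":0,"z":0,"rx":0,"ry":0,"rz":0}]'

```text
clock: 19.18
eef_pos: [0.6115, 0.2708, 0.0133]
tcp_rot: [-2.369, -2.047, 0.029]
contact_force: [-7.3, 5.9, -33.6]
gripper_width: 0.0128
grip_force: 55.1
```

```bash
python3 st.py
```

```text
19.175 vise x,y 0.009489424001365676 0.17116317688131463 z 0.03230088868903987 F [ -7.3   5.9 -33.6] 0.012828059474462493
```

Request:
play_rows --targets '[{"x":0,"y":0,"z":0,"rx":0,"ry":0,"rz":0},{"x":0,"y":0,"z":0,"rx":0,"ry":0,"rz":0}]' --force 25

```text
clock: 19.42
eef_pos: [0.6228, 0.2691, 0.0206]
tcp_rot: [2.38, 2.05, -0.003]
contact_force: [4.5, 1.6, -20.4]
gripper_width: 0.0134
grip_force: 25.0
```

```bash
python3 st.py
```

```text
19.425 vise x,y 0.020934005407705774 0.1711911579825687 z 0.03958161682872445 F [  4.5   1.6 -20.4] 0.013386138807653906
```

```bash
python3 - <<'E'
from h import *
th=np.radians(217+10*np.arange(0,40))
dy=np.diff(-35*np.sin(th))/120;dz=np.diff(-35*np.cos(th))/120
for a in np.c_[th[1:]*180/np.pi,dy,dz].round(3).tolist():print(a)
E
```

```text
[227.0, 0.038, -0.034]
[237.0, 0.031, -0.04]
[247.0, 0.024, -0.045]
[257.0, 0.016, -0.048]
[267.0, 0.007, -0.05]
[277.0, -0.002, -0.051]
[287.0, -0.011, -0.05]
[297.0, -0.019, -0.047]
[307.0, -0.027, -0.043]
[317.0, -0.034, -0.038]
[327.0, -0.04, -0.031]
[337.0, -0.045, -0.024]
[347.0, -0.048, -0.016]
[357.0, -0.05, -0.007]
[367.0, -0.051, 0.002]
[377.0, -0.05, 0.011]
[387.0, -0.047, 0.019]
[397.0, -0.043, 0.027]
[407.0, -0.038, 0.034]
[417.0, -0.031, 0.04]
[427.0, -0.024, 0.045]
[437.0, -0.016, 0.048]
[447.0, -0.007, 0.05]
[457.0, 0.002, 0.051]
[467.0, 0.011, 0.05]
[477.0, 0.019, 0.047]
[487.0, 0.027, 0.043]
[497.0, 0.034, 0.038]
[507.0, 0.04, 0.031]
[517.0, 0.045, 0.024]
[527.0, 0.048, 0.016]
[537.0, 0.05, 0.007]
[547.0, 0.051, -0.002]
[557.0, 0.05, -0.011]
[567.0, 0.047, -0.019]
[577.0, 0.043, -0.027]
[587.0, 0.038, -0.034]
[597.0, 0.031, -0.04]
[607.0, 0.024, -0.045]
```

Request:
play_rows --targets '[{"x":0,"y":0.038,"z":-0.034,"rx":0,"ry":0,"rz":0},{"x":0,"y":0.031,"z":-0.04,"rx":0,"ry":0,"rz":0},{"x":0,"y":0.024,"z":-0.045,"rx":0,"ry":0,"rz":0},{"x":0,"y":0.016,"z":-0.048,"rx":0,"ry":0,"rz":0},{"x":0,"y":0.007,"z":-0.05,"rx":0,"ry":0,"rz":0},{"x":0,"y":-0.002,"z":-0.051,"rx":0,"ry":0,"rz":0},{"x":0,"y":-0.011,"z":-0.05,"rx":0,"ry":0,"rz":0}]' --force 20

```text
clock: 20.3
eef_pos: [0.639, 0.2665, 0.0636]
tcp_rot: [2.379, 2.046, 0.007]
contact_force: [7.0, -3.0, -6.4]
gripper_width: 0.0135
grip_force: 20.0
```

```bash
python3 st.py
```

```text
20.3 vise x,y 0.03733568256174479 0.1710381070007556 z 0.08256573921546535 F [ 7.  -3.  -6.4] 0.013514101291127232
```

Request:
play_rows --targets '[{"x":0,"y":0.006,"z":-0.047,"rx":0,"ry":0,"rz":0},{"x":0,"y":-0.027,"z":-0.043,"rx":0,"ry":0,"rz":0},{"x":0,"y":-0.034,"z":-0.038,"rx":0,"ry":0,"rz":0},{"x":0,"y":-0.04,"z":-0.031,"rx":0,"ry":0,"rz":0},{"x":0,"y":-0.045,"z":-0.024,"rx":0,"ry":0,"rz":0},{"x":0,"y":-0.048,"z":-0.016,"rx":0,"ry":0,"rz":0},{"x":0,"y":-0.05,"z":-0.007,"rx":0,"ry":0,"rz":0}]'

```text
clock: 21.18
eef_pos: [0.6202, 0.27, 0.0948]
tcp_rot: [2.374, 2.037, 0.032]
contact_force: [15.3, -5.9, 12.7]
gripper_width: 0.0133
grip_force: 20.0
```

```bash
python3 st.py
```

```text
21.175 vise x,y 0.018266927895928407 0.17168385659650198 z 0.11379679568272605 F [15.3 -5.9 12.7] 0.013318800816180726
```

Request:
play_rows --targets '[{"x":0,"y":0,"z":0,"rx":0,"ry":0,"rz":0},{"x":0,"y":0,"z":0,"rx":0,"ry":0,"rz":0}]' --force 12

```text
clock: 21.42
eef_pos: [0.6189, 0.2706, 0.0951]
tcp_rot: [2.375, 2.039, 0.029]
contact_force: [11.9, -6.4, 14.5]
gripper_width: 0.0133
grip_force: 12.0
```

```bash
python3 st.py;python3 -c "
from h import *
go([.5,.2,.1],down(V))"
```

```text
21.425 vise x,y 0.016831723776930128 0.17204155697446588 z 0.11408496543280588 F [11.9 -6.4 14.5] 0.013309921957254906
pos [0.6189 0.2706 0.0951] clk 21.425 j [-0.58  0.64  0.18  1.62 -0.13  0.87 -0.51] F [11.87 -6.36 14.46]
turn frac [ 0.0033 -0.0011 -0.0003] shift frac after [-0.73  -0.891 -0.041]
```

Request:
play_rows --targets '[{"x":0,"y":0,"z":0,"rx":0,"ry":0,"rz":0},{"x":0,"y":0,"z":0.05,"rx":0.0033,"ry":-0.001,"rz":0},{"x":0,"y":0,"z":0.05,"rx":0,"ry":0,"rz":0},{"x":0,"y":0,"z":0,"rx":0,"ry":0,"rz":0}]' --jaw 0.4

```text
clock: 21.92
eef_pos: [0.6055, 0.2724, 0.0729]
tcp_rot: [-2.369, -2.043, 0.033]
contact_force: [-0.1, 0.1, -0.6]
gripper_width: 0.0366
grip_force: 0.0
```

```bash
cat >> st.py <<'E'
r_=(R.from_rotvec(s["tcp_rot"]).inv()*down(V)).as_rotvec()/(2*np.pi);print("turnfix",r_.round(4))
import sys
if len(sys.argv)>1:  # rows from th0 to th1, step, absolute target from actual
    a,b,st=map(float,sys.argv[1:4]);n=int(round((b-a)/st));th=np.radians(a+st*np.arange(n+1))
    X=3-35*np.sin(th);Z=70+35*np.cos(th);X[0]=(p@x)*1e3;Z[0]=(s["eef_pos"][2]+.019)*1e3
    print("ang now",np.degrees(np.arctan2(-(X[0]-3),Z[0]-70))%360)
    for t,u,v in zip(th[1:],np.diff(X)/120,-np.diff(Z)/120):print(round(np.degrees(t)),round(u,3),round(v,3))
E
python3 st.py 336 396 10
python3 - <<'E'
from h import *
from plant import r
T=r.get_image("top");S=r.get_image("side")
c=np.array([.5765,.103]);x=np.array([.9888,-.1495]);y=np.array([.1495,.9888])
for m,b in((T,(190,225,250,275)),(S,(215,160,270,230))):
    for q in blobs(m,b,(-6,4),mn=5): print(cv2.boundingRect(q),q.mean(0))
q=blobs(T,(190,225,250,275),(-6,4),mn=5)
P=plane(T,q[0].mean(0),.102);print("peg x",(P[:2]-c)@x)
# moving face front edge position in top image
for q in blobs(T,(230,215,290,290),(5,18)):
    P=plane(T,q.mean(0),.123);print("orange y",(P[:2]-c)@y,(P[:2]-c)@x,len(q))
E
```

```text
21.925 vise x,y 0.0033720619329782662 0.17187498676216909 z 0.09186418038621051 F [-0.1  0.1 -0.6] 0.03664230877469888
turnfix [-0.0038  0.0012  0.0004]
ang now 359.0250939772475
346 0.067 -0.101
356 -0.05 -0.008
366 -0.051 0.001
376 -0.05 0.01
386 -0.047 0.018
396 -0.044 0.026
(220, 234, 9, 6) [224.         236.45833333]
(215, 176, 19, 14) [223.81818182 183.36363636]
(249, 175, 16, 14) [255.81818182 181.        ]
peg x 0.01562578952508769
orange y -0.007081579159685624 0.0003928333810914541 94
orange y 0.029185700071718147 0.00017069283966053108 76
```

Request:
play_rows --targets '[{"x":0,"y":0.1,"z":-0.09,"rx":-0.0038,"ry":0.0012,"rz":0},{"x":0,"y":0,"z":0,"rx":0,"ry":0,"rz":0},{"x":0,"y":0,"z":0,"rx":0,"ry":0,"rz":0}]'

```text
clock: 22.4
eef_pos: [0.6197, 0.2702, 0.0852]
tcp_rot: [2.379, 2.049, 0.006]
contact_force: [0.0, -0.8, -0.1]
gripper_width: 0.0368
grip_force: 0.0
```

Request:
play_rows --targets '[{"x":0,"y":0,"z":0,"rx":0,"ry":0,"rz":0},{"x":0,"y":0,"z":0,"rx":0,"ry":0,"rz":0},{"x":0,"y":0,"z":0,"rx":0,"ry":0,"rz":0},{"x":0,"y":0,"z":0,"rx":0,"ry":0,"rz":0}]' --jaw 0 --force 8

```text
clock: 22.9
eef_pos: [0.6185, 0.2704, 0.0843]
tcp_rot: [2.38, 2.05, 0.002]
contact_force: [-2.5, 0.3, -0.7]
gripper_width: 0.0136
grip_force: 8.0
```

```bash
python3 st.py 339 429 10
```

```text
22.9 vise x,y 0.016510197915228668 0.17178572582740154 z 0.1032704450840533 F [-2.5  0.3 -0.7] 0.013551700669170184
turnfix [ 0.0002 -0.0001  0.0002]
ang now 337.8993035400417
349 -0.057 -0.009
359 -0.051 -0.005
369 -0.051 0.004
379 -0.049 0.012
389 -0.046 0.021
399 -0.042 0.028
409 -0.037 0.035
419 -0.03 0.041
429 -0.022 0.046
```

Request:
play_rows --targets '[{"x":0,"y":-0.057,"z":-0.009,"rx":0,"ry":0,"rz":0},{"x":0,"y":-0.051,"z":-0.005,"rx":0,"ry":0,"rz":0},{"x":0,"y":-0.051,"z":0.004,"rx":0,"ry":0,"rz":0},{"x":0,"y":-0.049,"z":0.012,"rx":0,"ry":0,"rz":0},{"x":0,"y":-0.046,"z":0.021,"rx":0,"ry":0,"rz":0},{"x":0,"y":-0.042,"z":0.028,"rx":0,"ry":0,"rz":0},{"x":0,"y":0,"z":0,"rx":0,"ry":0,"rz":0}]'

```text
clock: 23.78
eef_pos: [0.5836, 0.2763, 0.0783]
tcp_rot: [2.379, 2.051, 0.004]
contact_force: [3.0, 0.3, 2.5]
gripper_width: 0.0137
grip_force: 8.0
```

```bash
python3 st.py 399 489 10
```

```text
23.775 vise x,y -0.018865141893728444 0.17238037342858217 z 0.09726521636020054 F [3.  0.3 2.5] 0.013737091140286232
turnfix [ 0.0004 -0.0003  0.0003]
ang now 38.72761586451903
409 -0.038 0.036
419 -0.03 0.041
429 -0.022 0.046
439 -0.014 0.049
449 -0.005 0.051
459 0.004 0.051
469 0.012 0.049
479 0.021 0.046
489 0.028 0.042
```

Request:
play_rows --targets '[{"x":0,"y":-0.038,"z":0.036,"rx":0,"ry":0,"rz":0},{"x":0,"y":-0.03,"z":0.041,"rx":0,"ry":0,"rz":0},{"x":0,"y":-0.022,"z":0.046,"rx":0,"ry":0,"rz":0},{"x":0,"y":-0.014,"z":0.049,"rx":0,"ry":0,"rz":0},{"x":0,"y":-0.005,"z":0.051,"rx":0,"ry":0,"rz":0},{"x":0,"y":0.004,"z":0.051,"rx":0,"ry":0,"rz":0},{"x":0,"y":0.012,"z":0.049,"rx":0,"ry":0,"rz":0},{"x":0,"y":0.021,"z":0.046,"rx":0,"ry":0,"rz":0},{"x":0,"y":0,"z":0,"rx":0,"ry":0,"rz":0}]'

```text
clock: 24.9
eef_pos: [0.5724, 0.2776, 0.0318]
tcp_rot: [-2.377, -2.051, 0.004]
contact_force: [-2.5, 6.1, -3.4]
gripper_width: 0.0135
grip_force: 8.0
```

```bash
python3 st.py 479 589 10
```

```text
24.9 vise x,y -0.03013908765196636 0.17207295526942537 z 0.0507518190783014 F [-2.5  6.1 -3.4] 0.01352920856497885
turnfix [-0.0005  0.0001  0.0004]
ang now 120.14931111003673
489 0.049 0.023
499 0.035 0.037
509 0.041 0.03
519 0.046 0.022
529 0.049 0.014
539 0.051 0.005
549 0.051 -0.004
559 0.049 -0.012
569 0.046 -0.021
579 0.042 -0.028
589 0.037 -0.035
```

Request:
play_rows --targets '[{"x":0,"y":0.035,"z":0.023,"rx":-0.0005,"ry":0,"rz":0},{"x":0,"y":0.035,"z":0.034,"rx":0,"ry":0,"rz":0},{"x":0,"y":0.041,"z":0.03,"rx":0,"ry":0,"rz":0},{"x":0,"y":0.046,"z":0.022,"rx":0,"ry":0,"rz":0},{"x":0,"y":0.049,"z":0.014,"rx":0,"ry":0,"rz":0},{"x":0,"y":0.051,"z":0.005,"rx":0,"ry":0,"rz":0},{"x":0,"y":0.051,"z":-0.004,"rx":0,"ry":0,"rz":0},{"x":0,"y":0.049,"z":-0.012,"rx":0,"ry":0,"rz":0},{"x":0,"y":0,"z":0,"rx":0,"ry":0,"rz":0}]' --force 10

```text
clock: 26.02
eef_pos: [0.617, 0.2685, 0.018]
tcp_rot: [2.378, 2.047, 0.0]
contact_force: [1.7, 1.6, -14.4]
gripper_width: 0.0137
grip_force: 10.0
```

```bash
python3 st.py 559 659 10
```

```text
26.025 vise x,y 0.015305080925308908 0.1696837611029704 z 0.03702648554104654 F [  1.7   1.6 -14.4] 0.013668641898472863
turnfix [0.0005 0.0004 0.0001]
ang now 200.46460629872706
569 0.039 -0.02
579 0.042 -0.028
589 0.037 -0.035
599 0.03 -0.041
609 0.022 -0.046
619 0.014 -0.049
629 0.005 -0.051
639 -0.004 -0.051
649 -0.012 -0.049
659 -0.021 -0.046
```

Request:
play_rows --targets '[{"x":0,"y":0.042,"z":-0.02,"rx":0.0004,"ry":0.0004,"rz":0},{"x":0,"y":0.042,"z":-0.028,"rx":0,"ry":0,"rz":0},{"x":0,"y":0.037,"z":-0.035,"rx":0,"ry":0,"rz":0},{"x":0,"y":0.03,"z":-0.041,"rx":0,"ry":0,"rz":0},{"x":0,"y":0.022,"z":-0.046,"rx":0,"ry":0,"rz":0},{"x":0,"y":0.014,"z":-0.049,"rx":0,"ry":0,"rz":0},{"x":0,"y":0.005,"z":-0.051,"rx":0,"ry":0,"rz":0},{"x":0,"y":0,"z":0,"rx":0,"ry":0,"rz":0}]' --force 12

```text
clock: 27.02
eef_pos: [0.6396, 0.2663, 0.0548]
tcp_rot: [-2.38, -2.049, -0.004]
contact_force: [-7.1, -2.5, -1.7]
gripper_width: 0.0132
grip_force: 12.0
```

```bash
python3 st.py 629 719 10
```

```text
27.025 vise x,y 0.03799594754366471 0.17091164400006278 z 0.07380591277019029 F [-7.1 -2.5 -1.7] 0.01324848365232344
turnfix [ 0.0001 -0.0004  0.0002]
ang now 276.2066928544428
639 -0.004 -0.014
649 -0.012 -0.049
659 -0.021 -0.046
669 -0.028 -0.042
679 -0.035 -0.037
689 -0.041 -0.03
699 -0.046 -0.022
709 -0.049 -0.014
719 -0.051 -0.005
```

Request:
play_rows --targets '[{"x":0,"y":-0.002,"z":-0.014,"rx":0,"ry":-0.0004,"rz":0},{"x":0,"y":-0.01,"z":-0.049,"rx":0,"ry":0,"rz":0},{"x":0,"y":-0.021,"z":-0.046,"rx":0,"ry":0,"rz":0},{"x":0,"y":-0.028,"z":-0.042,"rx":0,"ry":0,"rz":0},{"x":0,"y":-0.035,"z":-0.037,"rx":0,"ry":0,"rz":0},{"x":0,"y":-0.041,"z":-0.03,"rx":0,"ry":0,"rz":0},{"x":0,"y":-0.046,"z":-0.022,"rx":0,"ry":0,"rz":0},{"x":0,"y":0,"z":0,"rx":0,"ry":0,"rz":0}]' --force 10

```text
clock: 28.02
eef_pos: [0.6274, 0.2686, 0.088]
tcp_rot: [2.375, 2.04, 0.026]
contact_force: [7.6, -5.6, 5.8]
gripper_width: 0.014
grip_force: 10.0
```

```bash
python3 st.py 699 819 10; python3 - <<'E'
from h import *
from plant import r
T=r.get_image("top");pickle.dump(T,open("t5.pkl","wb"))
c=np.array([.5765,.103]);x=np.array([.9888,-.1495]);y=np.array([.1495,.9888])
hsv=cv2.cvtColor(T["color"],cv2.COLOR_RGB2HSV)
cv2.imwrite("pics/c5.png",cv2.resize(T["color"][210:290,225:325,::-1],None,fx=6,fy=6,interpolation=2))
E
```

```text
28.025 vise x,y 0.025595467506509827 0.17137099928357288 z 0.10701120547560819 F [ 7.6 -5.6  5.8] 0.013963191063528599
turnfix [ 0.003  -0.0009 -0.0002]
ang now 328.59579198911547
709 -0.133 0.022
719 -0.051 -0.005
729 -0.051 0.004
739 -0.049 0.012
749 -0.046 0.021
759 -0.042 0.028
769 -0.037 0.035
779 -0.03 0.041
789 -0.022 0.046
799 -0.014 0.049
809 -0.005 0.051
819 0.004 0.051
```

View pics/c5.png

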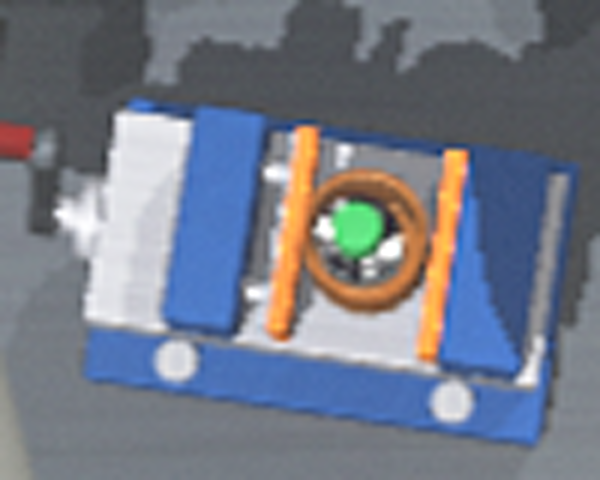

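The top crop shows the bowl upright between the faces. The free sprung face is nearly touching it at (305,230), and there is a small gap on the fixed side. I regrip the peg lower.

Request:
play_rows --targets '[{"x":0,"y":0.08,"z":0.02,"rx":0,"ry":0,"rz":0},{"x":0,"y":0,"z":0.03,"rx":0,"ry":0,"rz":0},{"x":0,"y":0,"z":0,"rx":0,"ry":0,"rz":0}]' --jaw 0.35 --force 8

```text
clock: 28.45
eef_pos: [0.628, 0.2698, 0.0757]
tcp_rot: [2.379, 2.051, 0.005]
contact_force: [0.2, -0.2, 0.2]
gripper_width: 0.0319
grip_force: 0.0
```

```bash
python3 st.py;python3 - <<'E'
from h import *
from plant import r
T=r.get_image("top")
c=np.array([.5765,.103]);x=np.array([.9888,-.1495]);y=np.array([.1495,.9888])
for q in blobs(T,(190,220,250,275),(-6,4),mn=4):
    print(cv2.boundingRect(q))
    for z in(.09,.0967,.10): print(z,(plane(T,q.mean(0),z)[:2]-c)@x)
E
```

```text
28.45 vise x,y 0.02599594742367351 0.17264773367018252 z 0.09470429188304261 F [ 0.2 -0.2  0.2] 0.03194840152122706
turnfix [ 0.0004 -0.0003  0.0004]
(220, 230, 11, 6)
0.09 0.027661473295466688
0.0967 0.026591677630776238
0.1 0.02606476334816747
```

Request:
play_rows --targets '[{"x":0,"y":0,"z":-0.01,"rx":0,"ry":0,"rz":0},{"x":0,"y":0,"z":0,"rx":0,"ry":0,"rz":0},{"x":0,"y":0,"z":0,"rx":0,"ry":0,"rz":0}]' --jaw 0 --force 7

```text
clock: 28.88
eef_pos: [0.6284, 0.269, 0.0774]
tcp_rot: [2.379, 2.049, 0.005]
contact_force: [-1.5, 1.4, 1.3]
gripper_width: 0.0136
grip_force: 7.0
```

```bash
python3 st.py 679 819 10
```

```text
28.875 vise x,y 0.026503347166654378 0.1719477338129199 z 0.09638875563804436 F [-1.5  1.4  1.3] 0.013586616513349083
turnfix [ 0.0005 -0.0002  0.0002]
ang now 318.3098982149055
689 -0.046 -0.03
699 -0.046 -0.022
709 -0.049 -0.014
719 -0.051 -0.005
729 -0.051 0.004
739 -0.049 0.012
749 -0.046 0.021
759 -0.042 0.028
769 -0.037 0.035
779 -0.03 0.041
789 -0.022 0.046
799 -0.014 0.049
809 -0.005 0.051
819 0.004 0.051
```

Request:
play_rows --targets '[{"x":0,"y":-0.046,"z":-0.03,"rx":0.0005,"ry":0,"rz":0},{"x":0,"y":-0.046,"z":-0.022,"rx":0,"ry":0,"rz":0},{"x":0,"y":-0.049,"z":-0.014,"rx":0,"ry":0,"rz":0},{"x":0,"y":-0.051,"z":-0.005,"rx":0,"ry":0,"rz":0},{"x":0,"y":-0.051,"z":0.004,"rx":0,"ry":0,"rz":0},{"x":0,"y":-0.049,"z":0.012,"rx":0,"ry":0,"rz":0},{"x":0,"y":0,"z":0,"rx":0,"ry":0,"rz":0}]'

```text
clock: 29.75
eef_pos: [0.5957, 0.2746, 0.086]
tcp_rot: [2.38, 2.05, 0.008]
contact_force: [2.9, 0.2, 5.6]
gripper_width: 0.0134
grip_force: 7.0
```

```bash
python3 st.py 739 819 10
```

```text
29.75 vise x,y -0.006702954353408637 0.172496027101373 z 0.104986091843237 F [2.9 0.2 5.6] 0.013416597809216715
turnfix [ 0.0006 -0.0005  0.0002]
ang now 15.500687946315265
749 -0.061 0.036
759 -0.042 0.028
769 -0.037 0.035
779 -0.03 0.041
789 -0.022 0.046
799 -0.014 0.049
809 -0.005 0.051
819 0.004 0.051
```

Request:
play_rows --targets '[{"x":0,"y":-0.052,"z":0.028,"rx":0.0005,"ry":0,"rz":0},{"x":0,"y":-0.042,"z":0.028,"rx":0,"ry":0,"rz":0},{"x":0,"y":-0.037,"z":0.035,"rx":0,"ry":0,"rz":0},{"x":0,"y":-0.03,"z":0.041,"rx":0,"ry":0,"rz":0},{"x":0,"y":-0.022,"z":0.046,"rx":0,"ry":0,"rz":0},{"x":0,"y":0,"z":0,"rx":0,"ry":0,"rz":0}]'

```text
clock: 30.5
eef_pos: [0.5721, 0.2774, 0.0617]
tcp_rot: [-2.378, -2.049, 0.001]
contact_force: [6.3, 3.2, -1.5]
gripper_width: 0.0133
grip_force: 7.0
```

```bash
python3 st.py 789 819 10; python3 - <<'E'
from h import *
from plant import r
T=r.get_image("top");pickle.dump(T,open("t6.pkl","wb"))
c=np.array([.5765,.103]);x=np.array([.9888,-.1495]);y=np.array([.1495,.9888])
for f in("t5.pkl","t6.pkl"):
    T=pickle.load(open(f,"rb"));hsv=cv2.cvtColor(T["color"],cv2.COLOR_RGB2HSV)
    for xo in(-.036,-.03,.03,.036):  # line scan along vise y at two x offsets, z=.125
        row=""
        for yy in np.arange(.085,-.06,-.001):
            u=proj(T,[*(c+x*xo+y*yy),.125]).round().astype(int);h,s,v=hsv[u[1],u[0]]
            row+="o" if 5<=h<=18 and s>120 else "B" if 105<=h<=125 and s>140 else "."
        print(f,xo,row)
E
```

```text
30.5 vise x,y -0.03046424317021497 0.17179825522707368 z 0.08072108081235736 F [ 6.3  3.2 -1.5] 0.013284902504130267
turnfix [-0.0004 -0.0002  0.0003]
ang now 72.23588088580776
799 -0.007 0.034
809 -0.005 0.051
819 0.004 0.051
t5.pkl -0.036 ............................BBBBBBBBBBBBBBBBBBBBBBBBBBB...............ooooooo.....................................................oooooooo..BBBBBB
t5.pkl -0.03 ...........................BBBBBBBBBBBBBBBBBBBBBBBBBBB.................ooooooo......................................................oo.....BBBBBBB
t5.pkl 0.03 ............................BBBBBBBBBBBBBBBBBBBBBBBBBBB...............oooooooooo...................................................ooooooo...BB...
t5.pkl 0.036 ..............................BBBBBBBBBBBBBBBBBBBBBBBBBBB..............oooooooo...................................................oooooooo..BBB...
t6.pkl -0.036 .................................BBBBBBBBBBBBBBBBBBBBBBBBBBBBB..........ooooooo...................................................oooooooo..BBBBBB
t6.pkl -0.03 ...................................BBBBBBBBBBBBBBBBBBBBBBBBBB..........ooooooo......................................................oo.....BBBBBBB
t6.pkl 0.03 ...................................BBBBBBBBBBBBBBBBBBBBBBBBBBB..........oooooooooo.................................................ooooooo...BB...
t6.pkl 0.036 ...................................BBBBBBBBBBBBBBBBBBBBBBBBBBBBB.........oooooooo.................................................ooo..ooo..BBB...
```

Request:
play_rows --targets '[{"x":0,"y":-0.007,"z":0.04,"rx":0,"ry":0,"rz":0},{"x":0,"y":-0.004,"z":0.04,"rx":0,"ry":0,"rz":0},{"x":0,"y":0,"z":0.03,"rx":0,"ry":0,"rz":0},{"x":0,"y":0,"z":0,"rx":0,"ry":0,"rz":0},{"x":0,"y":0,"z":0,"rx":0,"ry":0,"rz":0}]'

```text
clock: 31.18
eef_pos: [0.5703, 0.2776, 0.0487]
tcp_rot: [-2.377, -2.048, 0.003]
contact_force: [3.6, 3.4, -1.8]
gripper_width: 0.0134
grip_force: 7.0
```

```bash
cat > scan.py <<'E'
from h import *
from plant import r
T=r.get_image("top");hsv=cv2.cvtColor(T["color"],cv2.COLOR_RGB2HSV)
c=np.array([.5765,.103]);x=np.array([.9888,-.1495]);y=np.array([.1495,.9888])
for xo in(-.036,-.033,-.03,.03,.033,.036):
    row=""
    for yy in np.arange(.085,-.06,-.001):
        u=proj(T,[*(c+x*xo+y*yy),.125]).round().astype(int);h,s,v=hsv[u[1],u[0]]
        row+="o" if 5<=h<=18 and s>120 else "B" if 105<=h<=125 and s>140 else "."
    print(xo,row)
for q in blobs(T,(190,220,250,275),(-6,4),mn=4): print("peg",cv2.boundingRect(q),[((plane(T,q.mean(0),z)[:2]-c)@x).round(4) for z in(.065,.075)])
for q in blobs(T,(270,230,310,265),(45,80)):print("stem",cv2.boundingRect(q),plane(T,np.array(cv2.boundingRect(q))[:2]+(np.array(cv2.boundingRect(q))[2:]-1)/2,.172))
E
python3 st.py 809 819 10; python3 scan.py
```

```text
31.175 vise x,y -0.03227456493276159 0.1717455095916126 z 0.06773508787751786 F [ 3.6  3.4 -1.8] 0.013379796512713071
turnfix [-0.0006 -0.0001  0.0003]
ang now 93.67380894706065
819 0.006 0.027
-0.036 ....................................BBBBBBBBBBBBBBBBBBBBBBBBBB..........ooooooo...................................................oooooooo..BBBBBB
-0.033 ...................................BBBBBBBBBBBBBBBBBBBBBBBBBBB..........ooooooo...................................................ooooooo...BBBBBB
-0.03 ...................................BBBBBBBBBBBBBBBBBBBBBBBBBB..........ooooooo......................................................oo.....BBBBBBB
0.03 ...................................BBBBBBBBBBBBBBBBBBBBBBBBBBBBBB.......oooooooooo.................................................ooooooo...BB...
0.033 ...................................BBBBBBBBBBBBBBBBBBBBBBBBBBBBB........oooooooooo.................................................ooooooo..BBBBB.
0.036 .....................................BBBBBBBBBBBBBBBBBBBBBBBBBBB.........oooooooo....................................................ooooo..BBBBB.
peg (219, 254, 9, 7) [np.float64(-0.0307), np.float64(-0.0319)]
stem (281, 244, 8, 9) [0.57081171 0.08620327 0.172     ]
```

```bash
cat > edge.py <<'E'
from h import *
from plant import r
c=np.array([.5765,.103]);x=np.array([.9888,-.1495]);y=np.array([.1495,.9888])
yy=np.arange(.105,-.03,-.00025)
def prof(T,nm):
    f=T["color"].astype(np.float32);bl=f[:,:,2]/(f.sum(2)+1);og=(f[:,:,0]-f[:,:,2])/(f.sum(2)+1)
    out=[]
    for lo,hi in((-.04,-.029),(.029,.04)):
        xs=np.linspace(lo,hi,25);m=np.array([[proj(T,[*(c+x*a+y*b),.125]) for b in yy] for a in xs]).astype(np.float32)
        b=cv2.remap(bl,m[...,0],m[...,1],1).mean(0);o=cv2.remap(og,m[...,0],m[...,1],1).mean(0)
        k=yy>-.0;o=o*k
        # edges: first rise and fall of blue, first rise of orange
        tb=(b.max()+.33)/2;i=np.where(b>tb)[0];g=np.where(o>o.max()/2)[0]
        out.append(np.round([yy[i[0]]*1e3,yy[i[np.where(np.diff(i)>8)[0][0]] if (np.diff(i)>8).any() else i[-1]]*1e3,yy[g[0]]*1e3,yy[g[-1]]*1e3],1))
    print(nm,*out,"gap",[round(float(a[1]-a[2]),1) for a in out])
if __name__=="__main__":
    prof(pickle.load(open("im0.pkl","rb"))["top"],"t0")
    prof(pickle.load(open("im2.pkl","rb"))["top"],"t2")
    for n in("t5","t6"):prof(pickle.load(open(n+".pkl","rb")),n)
    T=r.get_image("top");pickle.dump(T,open("t7.pkl","wb"));prof(T,"now")
E
python3 edge.py
```

```text
t0 [96.  63.5 51.2 41. ] [94.5 62.2 49.7 40.7] gap [12.3, 12.5]
t2 [95.2 64.  51.  41.2] [93.5 62.2 50.  40.7] gap [13.0, 12.2]
t5 [58.7 28.7 16.   7.2] [58.  27.2 14.7  6.5] gap [12.7, 12.5]
t6 [52.7 22.7 14.2  5.7] [51.7 21.2 13.5  4.5] gap [8.5, 7.7]
now [51.7 21.5 14.2  6. ] [50.7 20.5 13.5  4.5] gap [7.3, 7.0]
```

Request:
play_rows --targets '[{"x":0,"y":0,"z":0,"rx":0,"ry":0,"rz":0},{"x":0,"y":0.002,"z":0.03,"rx":0,"ry":0,"rz":0},{"x":0,"y":0.006,"z":0.03,"rx":0,"ry":0,"rz":0},{"x":0,"y":0.008,"z":0.02,"rx":0,"ry":0,"rz":0},{"x":0,"y":0,"z":0,"rx":0,"ry":0,"rz":0},{"x":0,"y":0,"z":0,"rx":0,"ry":0,"rz":0}]' --force 12

```text
clock: 32.02
eef_pos: [0.5712, 0.2775, 0.0392]
tcp_rot: [-2.376, -2.048, 0.005]
contact_force: [-3.5, 3.2, 3.1]
gripper_width: 0.0135
grip_force: 12.0
```

```bash
python3 st.py 809 819 10; python3 - <<'E'
from edge import *
T=r.get_image("top");S=r.get_image("side");pickle.dump({"side":S,"top":T},open("im8.pkl","wb"));prof(T,"now")
f=lambda m,b,k:cv2.resize(m["color"][b[1]:b[3],b[0]:b[2],::-1],None,fx=k,fy=k,interpolation=2)
cv2.imwrite("pics/c8.png",np.hstack([f(S,(225,165,325,265),4),f(T,(205,205,305,305),4)]))
E
```

```text
32.025 vise x,y -0.031355303082342564 0.17178571059332848 z 0.058188936584709666 F [-3.5  3.2  3.1] 0.013453971585579596
turnfix [-0.0009 -0.0001  0.0003]
ang now 108.97253761483348
819 -0.002 -0.053
now [51.  21.  14.2  6. ] [50.  19.5 13.7  4.5] gap [6.8, 5.8]
```

View pics/c8.png

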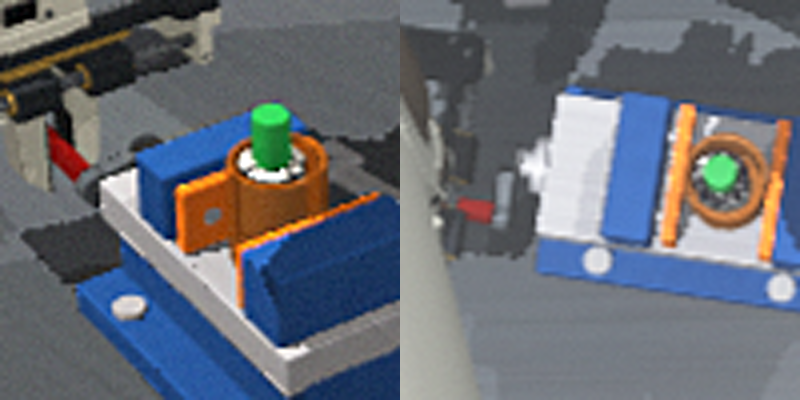

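The picture shows the bowl clamped between both orange faces, with the gap behind the sprung face about half of free. The peg is at about 820°. I release it and measure the stem.

Request:
play_rows --targets '[{"x":0,"y":0,"z":0,"rx":0,"ry":0,"rz":0},{"x":0,"y":0,"z":0,"rx":0,"ry":0,"rz":0},{"x":0,"y":0,"z":-0.1,"rx":0,"ry":0,"rz":0},{"x":0,"y":0,"z":-0.3,"rx":0,"ry":0,"rz":0},{"x":0,"y":0,"z":-0.4,"rx":0,"ry":0,"rz":0},{"x":0,"y":0,"z":-0.4,"rx":0,"ry":0,"rz":0},{"x":0,"y":0,"z":-0.3,"rx":0,"ry":0,"rz":0},{"x":0,"y":0,"z":-0.1,"rx":0,"ry":0,"rz":0},{"x":0,"y":0,"z":0,"rx":0,"ry":0,"rz":0},{"x":0,"y":0,"z":0,"rx":0,"ry":0,"rz":0}]' --jaw 0.45

```text
clock: 33.38
eef_pos: [0.5723, 0.2763, 0.2301]
tcp_rot: [-2.378, -2.048, 0.006]
contact_force: [-0.2, 0.1, -0.3]
gripper_width: 0.0414
grip_force: 0.0
```

```bash
python3 - <<'E'
from edge import *
T=r.get_image("top");S=r.get_image("side");prof(T,"now")
bb=lambda m,b:cv2.boundingRect(blobs(m,b,(45,80))[0])
t=bb(T,(265,225,310,270));s=bb(S,(275,165,310,215));print(t,s)
a=(t[0]+(t[2]-1)/2,t[1]+(t[3]-1)/2)
# side: top disc centre: width w -> disc minor ~0.69w
b=(s[0]+(s[2]-1)/2,s[1]+.33*s[2]);P,e=tri(T,a,S,b);print("stem top",P,e,plane(T,a,.172))
go([P[0],P[1],.21],down(V))
E
```

```text
now [51.  21.  14.5  6. ] [50.  19.2 13.7  4.5] gap [6.5, 5.5]
(281, 244, 8, 9) (288, 191, 10, 17)
stem top [0.57146428 0.08644455 0.16691788] 0.0003013996164652258 [0.57081171 0.08620327 0.172     ]
pos [0.5724 0.2764 0.2299] clk 33.475 j [-0.63  0.44  0.2   1.6  -0.1   1.11 -0.56] F [ 0.82 -0.03 -0.95]
turn frac [-0.0008  0.0001  0.0002] shift frac after [-1.566  0.229  0.166]
```

Request:
play_rows --targets '[{"x":-0.1,"y":0.029,"z":0,"rx":-0.0008,"ry":0,"rz":0},{"x":-0.25,"y":0.05,"z":0,"rx":0,"ry":0,"rz":0},{"x":-0.3,"y":0.05,"z":0,"rx":0,"ry":0,"rz":0},{"x":-0.3,"y":0.05,"z":0,"rx":0,"ry":0,"rz":0},{"x":-0.3,"y":0.05,"z":0,"rx":0,"ry":0,"rz":0},{"x":-0.2,"y":0,"z":0,"rx":0,"ry":0,"rz":0},{"x":-0.116,"y":0,"z":0,"rx":0,"ry":0,"rz":0},{"x":0,"y":0,"z":0,"rx":0,"ry":0,"rz":0},{"x":0,"y":0,"z":0,"rx":0,"ry":0,"rz":0}]' --jaw 0.5

```text
clock: 34.6
eef_pos: [0.5726, 0.0884, 0.2316]
tcp_rot: [2.378, 2.052, 0.005]
contact_force: [0.1, -0.2, 0.7]
gripper_width: 0.046
grip_force: 0.0
```

```bash
python3 -c "
from h import *
go([.571,.0863,.150],down(V))"
```

```text
pos [0.5726 0.0884 0.2316] clk 34.6 j [-0.41  0.34  0.26  1.75 -0.1   1.06 -0.26] F [ 0.08 -0.24  0.67]
turn frac [ 0.0004 -0.0003  0.0005] shift frac after [-0.019 -0.011  0.68 ]
```

Request:
play_rows --targets '[{"x":-0.019,"y":-0.011,"z":0.15,"rx":0,"ry":0,"rz":0},{"x":0,"y":0,"z":0.2,"rx":0,"ry":0,"rz":0},{"x":0,"y":0,"z":0.17,"rx":0,"ry":0,"rz":0},{"x":0,"y":0,"z":0.1,"rx":0,"ry":0,"rz":0},{"x":0,"y":0,"z":0.06,"rx":0,"ry":0,"rz":0},{"x":0,"y":0,"z":0,"rx":0,"ry":0,"rz":0},{"x":0,"y":0,"z":0,"rx":0,"ry":0,"rz":0}]'

```text
clock: 35.48
eef_pos: [0.5718, 0.0851, 0.1508]
tcp_rot: [2.379, 2.049, 0.006]
contact_force: [-0.0, 0.1, 0.8]
gripper_width: 0.0462
grip_force: 0.0
```

Request:
play_rows --targets '[{"x":0,"y":0,"z":0,"rx":0,"ry":0,"rz":0},{"x":0,"y":0,"z":0,"rx":0,"ry":0,"rz":0},{"x":0,"y":0,"z":0,"rx":0,"ry":0,"rz":0},{"x":0,"y":0,"z":0,"rx":0,"ry":0,"rz":0},{"x":0,"y":0,"z":0,"rx":0,"ry":0,"rz":0}]' --jaw 0.1 --force 8

```text
clock: 36.1
eef_pos: [0.5714, 0.085, 0.1503]
tcp_rot: [2.379, 2.049, 0.005]
contact_force: [-0.3, 0.0, 1.0]
gripper_width: 0.0196
grip_force: 8.0
```

```bash
python3 - <<'E'
from h import *
from plant import r
go([.571,.0863,.150],down(V))
S=r.get_image("side")
cv2.imwrite("pics/s9.png",cv2.resize(S["color"][140:250,240:340,::-1],None,fx=5,fy=5,interpolation=2))
E
```

```text
pos [0.5714 0.085  0.1503] clk 36.1 j [-0.39  0.43  0.24  1.83 -0.13  0.9  -0.23] F [-0.26  0.    0.98]
turn frac [ 0.0005 -0.0002  0.0002] shift frac after [ 0.01  -0.005  0.002]
```

View pics/s9.png

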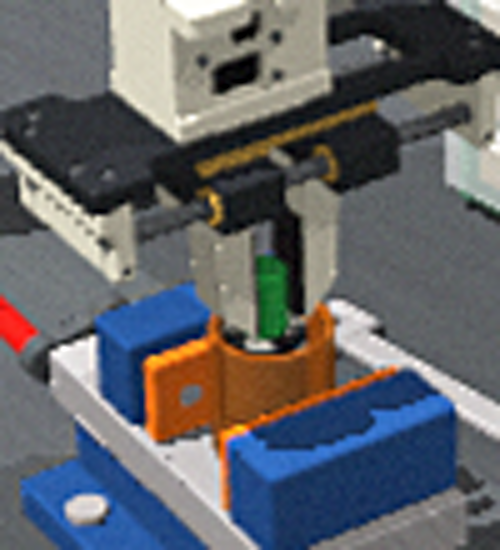

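The stem is gripped (19.6 mm). That makes 12 pictures viewed, over the limit of 10, so I will use only numbers from here. Lifting straight up.

Request:
play_rows --targets '[{"x":0,"y":0,"z":-0.03,"rx":0,"ry":0,"rz":0},{"x":0,"y":0,"z":-0.06,"rx":0,"ry":0,"rz":0},{"x":0,"y":0,"z":-0.1,"rx":0,"ry":0,"rz":0},{"x":0,"y":0,"z":-0.13,"rx":0,"ry":0,"rz":0},{"x":0,"y":0,"z":-0.15,"rx":0,"ry":0,"rz":0},{"x":0,"y":0,"z":-0.15,"rx":0,"ry":0,"rz":0},{"x":0,"y":0,"z":-0.15,"rx":0,"ry":0,"rz":0},{"x":0,"y":0,"z":-0.1,"rx":0,"ry":0,"rz":0},{"x":0,"y":0,"z":-0.06,"rx":0,"ry":0,"rz":0},{"x":0,"y":0,"z":-0.03,"rx":0,"ry":0,"rz":0},{"x":0,"y":0,"z":0,"rx":0,"ry":0,"rz":0}]'

```text
clock: 37.52
eef_pos: [0.5708, 0.0849, 0.2651]
tcp_rot: [2.38, 2.05, 0.003]
contact_force: [-0.1, 0.3, 0.1]
gripper_width: 0.0195
grip_force: 8.0
```

```bash
python3 - <<'E'
from edge import *
go([.630,-.351,.24],down(V))
d=pickle.load(open("im0.pkl","rb"));T,S=d["top"],d["side"]
m=blobs(T,(420,195,490,265),(-6,4))[0]
print("tray centre if rim",plane(T,cv2.minAreaRect(m.astype(np.float32))[0],.04))
q=cv2.boundingRect(blobs(S,(430,300,540,395),(-6,4))[0]);print(q)
S2=r.get_image("side");s=r.read_state();
for g in blobs(S2,(240,80,340,220),(45,80),mn=8):print("green",cv2.boundingRect(g))
print(proj(S2,s["eef_pos"]+[0,0,.01]),s["gripper_width"])
prof(r.get_image("top"),"vise")
E
```

```text
pos [0.5708 0.0849 0.2651] clk 37.525 j [-0.41  0.31  0.27  1.72 -0.09  1.13 -0.27] F [-0.09  0.26  0.13]
turn frac [ 0.0003 -0.0002  0.0002] shift frac after [-3.518  1.031  0.209]
tray centre if rim [ 0.63028788 -0.35138289  0.04      ]
(434, 307, 104, 88)
green (289, 140, 7, 18)
green (332, 115, 8, 8)
[291.13914022 146.86110663] 0.01938916816218451
vise [105.   87.2  55.    0.2] [105.   81.   54.2   0.2] gap [32.2, 26.8]
```

Request:
play_rows --targets '[{"x":-0.08,"y":0.03,"z":0,"rx":0,"ry":0,"rz":0},{"x":-0.18,"y":0.06,"z":0,"rx":0,"ry":0,"rz":0},{"x":-0.28,"y":0.08,"z":0,"rx":0,"ry":0,"rz":0},{"x":-0.32,"y":0.09,"z":0,"rx":0,"ry":0,"rz":0},{"x":-0.32,"y":0.09,"z":0,"rx":0,"ry":0,"rz":0},{"x":-0.32,"y":0.09,"z":0,"rx":0,"ry":0,"rz":0},{"x":-0.32,"y":0.09,"z":0,"rx":0,"ry":0,"rz":0},{"x":-0.32,"y":0.09,"z":0,"rx":0,"ry":0,"rz":0},{"x":-0.32,"y":0.09,"z":0,"rx":0,"ry":0,"rz":0},{"x":-0.3,"y":0.09,"z":0,"rx":0,"ry":0,"rz":0},{"x":-0.28,"y":0.08,"z":0,"rx":0,"ry":0,"rz":0},{"x":-0.22,"y":0.07,"z":0,"rx":0,"ry":0,"rz":0},{"x":-0.15,"y":0.05,"z":0,"rx":0,"ry":0,"rz":0},{"x":-0.08,"y":0.02,"z":0,"rx":0,"ry":0,"rz":0},{"x":-0.03,"y":0.01,"z":0,"rx":0,"ry":0,"rz":0},{"x":0,"y":0,"z":0,"rx":0,"ry":0,"rz":0},{"x":0,"y":0,"z":0,"rx":0,"ry":0,"rz":0}]'

```text
clock: 39.75
eef_pos: [0.631, -0.3499, 0.2652]
tcp_rot: [2.378, 2.051, 0.005]
contact_force: [-0.6, 0.2, -1.0]
gripper_width: 0.0195
grip_force: 8.0
```

```bash
python3 - <<'E'
from edge import *
go([.630,-.351,.068],down(V))
T=r.get_image("top");prof(T,"vise")
for q in blobs(T,(420,190,495,265),(-6,4),mn=200):print(cv2.boundingRect(q))
E
```

```text
pos [ 0.631  -0.3499  0.2652] clk 39.75 j [ 0.23  0.59  0.39  1.32 -0.23  1.27  0.48] F [-0.57  0.15 -1.01]
turn frac [ 0.0004 -0.0003  0.0004] shift frac after [-0.01  -0.007  1.643]
vise [51.  21.  14.5  6. ] [50.  19.2 13.7  4.7] gap [6.5, 5.5]
(426, 205, 51, 52)
```

Request:
play_rows --targets '[{"x":0,"y":0,"z":0.08,"rx":0,"ry":0,"rz":0},{"x":0,"y":0,"z":0.16,"rx":0,"ry":0,"rz":0},{"x":0,"y":0,"z":0.22,"rx":0,"ry":0,"rz":0},{"x":0,"y":0,"z":0.24,"rx":0,"ry":0,"rz":0},{"x":0,"y":0,"z":0.24,"rx":0,"ry":0,"rz":0},{"x":0,"y":0,"z":0.24,"rx":0,"ry":0,"rz":0},{"x":0,"y":0,"z":0.2,"rx":0,"ry":0,"rz":0},{"x":0,"y":0,"z":0.14,"rx":0,"ry":0,"rz":0},{"x":0,"y":0,"z":0.08,"rx":0,"ry":0,"rz":0},{"x":0,"y":0,"z":0.04,"rx":0,"ry":0,"rz":0},{"x":0,"y":0,"z":0.015,"rx":0,"ry":0,"rz":0},{"x":0,"y":0,"z":0,"rx":0,"ry":0,"rz":0}]'

```text
clock: 41.3
eef_pos: [0.6315, -0.3512, 0.0672]
tcp_rot: [2.379, 2.049, 0.005]
contact_force: [-0.4, -1.3, 0.2]
gripper_width: 0.0197
grip_force: 8.0
```

Request:
play_rows --targets '[{"x":0,"y":0,"z":0.014,"rx":0,"ry":0,"rz":0},{"x":0,"y":0,"z":0,"rx":0,"ry":0,"rz":0}]'

```text
clock: 41.55
eef_pos: [0.6312, -0.351, 0.065]
tcp_rot: [2.379, 2.049, 0.004]
contact_force: [0.0, 0.3, -0.0]
gripper_width: 0.0199
grip_force: 8.0
```

Request:
play_rows --targets '[{"x":0,"y":0,"z":0.012,"rx":0,"ry":0,"rz":0},{"x":0,"y":0,"z":0,"rx":0,"ry":0,"rz":0}]'

```text
clock: 41.8
eef_pos: [0.6312, -0.351, 0.0634]
tcp_rot: [2.379, 2.049, 0.004]
contact_force: [-0.6, 0.2, -0.3]
gripper_width: 0.0196
grip_force: 8.0
```

Request:
play_rows --targets '[{"x":0,"y":0,"z":0.006,"rx":0,"ry":0,"rz":0},{"x":0,"y":0,"z":0,"rx":0,"ry":0,"rz":0}]'

```text
clock: 42.05
eef_pos: [0.6314, -0.3511, 0.0633]
tcp_rot: [2.379, 2.049, 0.005]
contact_force: [-0.6, 0.1, 4.3]
gripper_width: 0.0195
grip_force: 8.0
```

Request:
play_rows --targets '[{"x":0,"y":0,"z":0,"rx":0,"ry":0,"rz":0},{"x":0,"y":0,"z":0,"rx":0,"ry":0,"rz":0},{"x":0,"y":0,"z":0,"rx":0,"ry":0,"rz":0},{"x":0,"y":0,"z":0,"rx":0,"ry":0,"rz":0}]' --jaw 0.5

```text
clock: 42.55
eef_pos: [0.631, -0.3509, 0.0624]
tcp_rot: [2.38, 2.05, 0.004]
contact_force: [0.5, -0.5, 0.4]
gripper_width: 0.0456
grip_force: 0.0
```

Request:
play_rows --targets '[{"x":0,"y":0,"z":-0.1,"rx":0,"ry":0,"rz":0},{"x":0,"y":0,"z":-0.2,"rx":0,"ry":0,"rz":0},{"x":0,"y":0,"z":-0.3,"rx":0,"ry":0,"rz":0},{"x":0,"y":0,"z":-0.4,"rx":0,"ry":0,"rz":0},{"x":0,"y":0,"z":-0.4,"rx":0,"ry":0,"rz":0},{"x":-0.3,"y":-0.3,"z":-0.2,"rx":0,"ry":0,"rz":0},{"x":-0.3,"y":-0.3,"z":0,"rx":0,"ry":0,"rz":0},{"x":-0.3,"y":-0.3,"z":0,"rx":0,"ry":0,"rz":0},{"x":0,"y":0,"z":0,"rx":0,"ry":0,"rz":0},{"x":0,"y":0,"z":0,"rx":0,"ry":0,"rz":0}]'

```text
clock: 43.8
eef_pos: [0.5082, -0.4422, 0.2562]
tcp_rot: [2.379, 2.047, 0.006]
contact_force: [0.9, 0.3, -0.1]
gripper_width: 0.046
grip_force: 0.0
```

```bash
python3 - <<'E'
from edge import *
T=r.get_image("top");S=r.get_image("side");prof(T,"vise")
for n,m,b in(("T",T,(420,190,495,265)),("S",S,(430,270,545,395))):
    for q in blobs(m,b,(45,80),mn=5):print(n,"green",cv2.boundingRect(q))
    for q in blobs(m,b,(-6,4),mn=200):print(n,"red",cv2.boundingRect(q))
for q in blobs(T,(270,225,310,270),(45,80),mn=5):print("green still in bowl?",cv2.boundingRect(q))
print(proj(T,[.631,-.351,.085]),proj(S,[.631,-.351,.07]))
d=pickle.load(open("im0.pkl","rb"));D=cv2.absdiff(d["top"]["color"],T["color"]).max(2)
print("moved px yellow/others:",[int((D[y0:y1,x0:x1]>60).sum()) for x0,y0,x1,y1 in((330,275,362,305),(225,185,300,210),(350,195,388,235),(430,262,492,322),(265,312,350,328))])
s=r.read_state();print(s["clock"],s["contact_force"],s["gripper_width"])
E
```

```text
vise [51.  21.  14.5  6. ] [50.  19.5 13.7  4.7] gap [6.5, 5.8]
T green (454, 223, 9, 9)
T red (426, 205, 59, 52)
S green (481, 319, 14, 18)
S green (446, 282, 25, 17)
S red (434, 308, 104, 87)
[459.23570384 226.88112737] [488.54862556 327.54451191]
moved px yellow/others: [0, 0, 0, 183, 127]
43.9 [ 0.87676042 -0.05663191  0.19959656] 0.045832050856517495
```

```bash
python3 -c "
from plant import r
print(r.hand_in())"
```

```text
the job is handed in; nothing more can be done
None
```

The job is handed in at about 44 s: the bowl is clamped upright with the sprung face about 6.5 mm in (measured from the camera) and the filter stands in the red tray, but I viewed 12 pictures, two over the limit of 10.

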